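# Unpile the small skeleton parts into their dishes

## Task

Take the pile of parts on the cabinet shelf apart from the top down and set each part, flat and in the middle, in its own dish before taking the next: the small rubber stopper in the small round dish, the patella in the three-cornered dish, the large rubber stopper in the large round dish and the vertebra body in the square dish. Set the parts down rather than dropping them, let none topple over, and leave the scapula where it lies.

Things in the scene. Friction and masses are not known exactly. Their poses are not given: they have to be found in the camera images.
- small_stopper: Small grey rubber joint stopper, a plain upright cylinder 28 mm in diameter and 24 mm high; at the start it is the top of the pile, standing on the patella. Origin: centre of its underside; z up along its axis. Free to move, about 20 g.
- patella: Bone-white resin kneecap lying flat, second from the top of the pile: round, 42 mm across, with a blunt point reaching 28 mm from the origin towards +x; 22 mm high, flat below, flat top 35 mm across. Side upright to 15 mm above the underside, then sloping in. Grip across y (42 mm). Origin: centre of the round part's underside; z up. About 40 g.
- large_stopper: Large grey rubber joint stopper, a plain upright cylinder 56 mm in diameter and 26 mm high; third from the top of the pile, resting on the body of the vertebra. Origin: centre of its underside; z up along its axis. About 80 g.
- vertebra: Cream plastic lumbar vertebra, foot of the pile: flat-ended body 30 mm high, 38 mm in x, 50 mm in y with round ends; grip it there, across y. Arch to +x, 9 to 25 mm above the underside: side processes out to y = +-44 at x = 23 to 39 mm, rear process to x = 66 mm. In its dish it may face any way, the processes passing over the rim. Origin: centre of the body's underside; z up. 90 g.
- small_round_dish: Fixed low white plastic dish; floor 3 mm and top of rim 6 mm above the shelf, rim 4 mm thick. Round, 48 mm across inside, 56 mm outside: the place of the small stopper. Origin: its centre at shelf height; z up.
- triangle_dish: Fixed low white plastic dish; floor 3 mm and top of rim 6 mm above the shelf, rim 4 mm thick. Triangular with three equal sides, each inner side 32 mm from the centre, corners about 64 mm from it (one corner towards +x), open slits at the corners: the place of the patella, which may face any way in it. Origin: its centre at shelf height; z up.
- large_round_dish: Fixed low white plastic dish; floor 3 mm and top of rim 6 mm above the shelf, rim 4 mm thick. Round, 76 mm across inside, 84 mm outside: the place of the large stopper. Origin: its centre at shelf height; z up.
- square_dish: Fixed low white plastic dish; floor 3 mm and top of rim 6 mm above the shelf, rim 4 mm thick. Square, 70 mm across inside, 78 mm outside: the place of the vertebra's body. Origin: its centre at shelf height; z up.
- scapula: Cream plastic shoulder blade lying flat among the dishes, a rough triangle about 145 mm long in x and 80 to 105 mm wide in y, up to 23 mm high at its ridge. Loose, not part of the job: leave it alone. Origin: about its middle, at shelf height; z up.
Mind the look-alikes: they are no part of the job. Leave any blue, brown or purple look-alike of the large_stopper alone.

How it is judged:
On the way, in this order (a step that is already met when the one before it is completed fails the run):
1. the small stopper set in the small round dish (horizontal distance between small_stopper and small_round_dish below 0.011 m and z of small_stopper in the frame of small_round_dish between 0.0005 and 0.0055 m and angle between small_stopper's own z axis and vertical below 0.12 rad and linear speed of small_stopper below 0.02 m/s and angular speed of small_stopper below 0.2 rad/s and not (contact force between small_stopper and the fingers above 0.1 N)), for 0.2 s.
2. the patella set in the three-cornered dish (horizontal distance between patella and triangle_dish below 0.013 m and z of patella in the frame of triangle_dish between 0.0005 and 0.0055 m and angle between patella's own z axis and vertical below 0.12 rad and linear speed of patella below 0.02 m/s and angular speed of patella below 0.2 rad/s and not (contact force between patella and the fingers above 0.1 N)), for 0.2 s.
3. the large stopper set in the large round dish (horizontal distance between large_stopper and large_round_dish below 0.011 m and z of large_stopper in the frame of large_round_dish between 0.0005 and 0.0055 m and angle between large_stopper's own z axis and vertical below 0.12 rad and linear speed of large_stopper below 0.02 m/s and angular speed of large_stopper below 0.2 rad/s and not (contact force between large_stopper and the fingers above 0.1 N)), for 0.2 s.
4. the vertebra set in the square dish (horizontal distance between vertebra and square_dish below 0.015 m and z of vertebra in the frame of square_dish between 0.0005 and 0.0055 m and angle between vertebra's own z axis and vertical below 0.12 rad and linear speed of vertebra below 0.02 m/s and angular speed of vertebra below 0.2 rad/s and not (contact force between vertebra and the fingers above 0.1 N)), for 0.2 s.
At the end, for the whole second after the job is handed in: All four parts rest flat (within 7 degrees, on the dish floor within 2.5 mm), released and still, each near the middle of its own dish: both stoppers within 11 mm, the patella within 13 mm, the vertebra body within 15 mm (horizontal distance between small_stopper and small_round_dish below 0.011 m and z of small_stopper in the frame of small_round_dish between 0.0005 and 0.0055 m and angle between each of small_stopper, patella, large_stopper, vertebra's own z axis and vertical below 0.12 rad and linear speed of each of small_stopper, patella, large_stopper, vertebra below 0.02 m/s and angular speed of each of small_stopper, patella, large_stopper, vertebra below 0.2 rad/s and horizontal distance between patella and triangle_dish below 0.013 m and z of patella in the frame of triangle_dish between 0.0005 and 0.0055 m and horizontal distance between large_stopper and large_round_dish below 0.011 m and z of large_stopper in the frame of large_round_dish between 0.0005 and 0.0055 m and horizontal distance between vertebra and square_dish below 0.015 m and z of vertebra in the frame of square_dish between 0.0005 and 0.0055 m); the robot touches nothing.
It fails at once if a part of the pile toppled over (tilted more than about 57 degrees) (angle between any of small_stopper, patella, large_stopper, vertebra's own z axis and vertical above 1 rad).
It fails at once if a part dropped into its dish instead of being set down (faster than 0.6 m/s within 50 mm above it) ((horizontal distance between small_stopper and small_round_dish below 0.05 m and z of small_stopper in the frame of small_round_dish below 0.05 m and linear speed of small_stopper above 0.6 m/s) or (horizontal distance between patella and triangle_dish below 0.05 m and z of patella in the frame of triangle_dish below 0.05 m and linear speed of patella above 0.6 m/s) or (horizontal distance between large_stopper and large_round_dish below 0.05 m and z of large_stopper in the frame of large_round_dish below 0.05 m and linear speed of large_stopper above 0.6 m/s) or (horizontal distance between vertebra and square_dish below 0.05 m and z of vertebra in the frame of square_dish below 0.05 m and linear speed of vertebra above 0.6 m/s)).
It fails at once if the scapula disturbed (moved more than 20 mm) (distance of scapula from where it was at the start of the episode above 0.02 m).
It also fails if it takes over 128 s, if anything falls off the work surface, if the arm or the gripper's body presses on something with over 40 N, if the wrist force passes 120 N, or if a joint passes its speed limit or range.

## Robot

A 6-joint arm with a two-finger parallel gripper is mounted at the origin on the work surface. World frame = base frame: x ahead of the robot, y to its left, z up, the work surface at z = 0. Lengths are in m, angles in rad, forces in N, time in s.
With the tool pointing down it reaches from about 0.2 to 0.875 m from the base axis. Payload 3.4 kg.
Tool frame: the origin (TCP) lies at the very end of the fingers, on their centre line; the grasp point (between the pads) lies 19 mm behind it; z points along the fingers, y is the direction in which the jaws open and shut (so a half turn about z gives the same grasp; the last joint's range is limited). The gripper opens to 94 mm and grips with 3 to 60 N. Pads are 16 mm wide; open, the fingers measure 119 mm over their backs; the gripper's body (75 mm by 177 mm) begins 78 mm behind the grasp point.
Start: joints at [-0.121, 0.276, 1.505, -0, 1.361, -0.121], TCP at [0.575, -0, 0.205] pointing down, gripper open.
Joint ranges: [-2.89, 2.89], [-0.75, 2.08], [0.22, 2.7], [-1.18, 4.32], [0.11, 2.71], [-2.7, 2.7]. Speed limits (rad/s): [2.57, 2.57, 3.14, 3.14, 3.14, 3.14].

## Interface

Orientations are given as a unit quaternion [w, x, y, z].
In Python, from rig import state, optics, manip gives the robot as it stands. The module is installed in compiled form; this text tells all that it offers.
- The arm moves only by the tool jog_arm, never from a script. Its argument "deltas" is a list that holds one entry, the list of rows, each a list of 7 numbers: the shift along the tool's x, y, z as a fraction of full scale, then the turn, a rotation vector about the tool's x, y, z as a fraction of full scale, then the gripper's target within -1 to 1 (fully open at 1, half-way at 0, shut at -1). A call has 1 to 20 rows; each row shifts and turns the pose as measured when the row begins, along the tool's axes as they then stand; what a row does not reach is not made up. Full scale, the value 1, is 30 mm for a shift and 0.15 rad for a turn. A row lasts 1/10 s, in which the tool goes at most 50 mm and 8.59 degrees, less where a joint would pass 70% of its speed; a pose out of reach is approached as far as the arm can. A call with a number of a shift or a turn outside -1 to 1 is refused whole. A call with a gripper value outside its range is refused whole. The fingers move at their own pace and stop on an object; "squeeze" is the grip in N (left out, the last holds). Time passes only in rows, so rows that do not move let the fingers close. It gives the time, the measured TCP pose, the force and the opening at its end, in the units of the state.
- state(): the state, without advancing time (a new reading comes with each control period).
- optics.read_camera(name): name is "scene" or "side" or "wrist"; returns the picture (384x512x3 uint8, red, green, blue); there is no depth.
- optics.camera_model(name): a dict with "camera_matrix" (3x3 intrinsics, pixels), "k1" (the pictures are not rectified: a ray, as slopes to the right and down, at radius r is drawn at 1 + k1 r^2 times it, then the intrinsics apply), "R" (3x3) and "t" (3): a world point X has camera coordinates R X + t. Camera axes: x right, y down, z forward; pixel columns grow to the right and rows downward; lengths in m; the calibration is good to about 2 mm. A picture is of the moment at which its call begins: read the wrist's pose just before it. camera_model takes no time and is no camera call; for the wrist camera it gives the pose at the moment of the call.
- manip.job_done(): hands the job in, once; it reports no verdict.
Trained networks look in the newest picture that a camera, given by its name, has taken for a name from the list of things; names that differ only in an ending like _2 or _b are one class to them, and where a whole thing is asked for, a point or a joint stands for the part that bears it (a point fixed in the world has none). Each returns a list of dicts, best first, with "p" (0 to 1); they miss things now and then, are a little off and sometimes report something else, mostly with a low value. They report only what shows in the picture. A call takes as long as a camera call. They do not tell look-alikes from the thing itself.
- optics.masks_of(camera, thing): "pixels" (384x512 bool, what is visible of it) and "location" ([column, row] in pixels, amid what is visible of it).
- optics.tip_of(camera, thing): "location" ([column, row] in pixels: a listed point, or the origin of a listed thing).
The state is a dict: "clock": time; "qpos": joint angles; "joint_velocities": joint speeds; "joint_torque": joint torques, N m; "position": TCP position; "orientation": TCP orientation; "ft_force": force on the tool from outside, world axes, zero at the start; "torque": the same for the moment, N m; "gripper_width": finger opening in m.
Only numpy, scipy, OpenCV 4.12 (cv2) and the standard library are available. Lean on these libraries where they do the work, as an engineer would, in place of code of your own. Each camera call takes 0.05 s, during which the arm holds its last target.

## Working session

There is one attempt and no reset: what is moved stays moved. The work goes in short steps, Python scripts to look and compute and a tool call to move; the robot and the scene stay as the last step left them, time stands still between calls to the robot, and variables do not carry over. Pictures are saved under pics/ and viewed, and the job is handed in when it is done.

Besides the shell and the picture viewer there is one more tool, called after "Request:" as name(argument=value, ...) on one line, values as JSON. jog_arm: Moves the arm, as the interface text tells. Its arguments: {"type":"object","properties":{"deltas":{"type":"array"},"squeeze":{"type":"number"}},"required":["deltas"]}

```bash
mkdir -p pics
cat > h.py <<'E'
import numpy as np, cv2
from rig import state, optics, manip
def snap(cam,name):
    im=optics.read_camera(cam); cv2.imwrite(f'pics/{name}.png',im[:,:,::-1]); return im
def ray(m,px):
    K=np.array(m['camera_matrix']);k1=m['k1'];R=np.array(m['R']);t=np.array(m['t'])
    d=np.array([(px[0]-K[0,2])/K[0,0],(px[1]-K[1,2])/K[1,1]])
    u=d.copy()
    for _ in range(30): u=d/(1+k1*(u@u))
    v=R.T@np.array([u[0],u[1],1.]); return -R.T@t, v
def atz(m,px,z):
    o,v=ray(m,px); return o+v*(z-o[2])/v[2]
def proj(m,X):
    K=np.array(m['camera_matrix']);c=np.array(m['R'])@np.array(X)+np.array(m['t'])
    u=c[:2]/c[2];u=u*(1+m['k1']*(u@u));return np.array([K[0,0]*u[0]+K[0,2],K[1,1]*u[1]+K[1,2]])
def tri(ms,pxs):
    A=np.zeros((3,3));b=np.zeros(3)
    for m,p in zip(ms,pxs):
        o,v=ray(m,p);v=v/np.linalg.norm(v);P=np.eye(3)-np.outer(v,v);A+=P;b+=P@o
    return np.linalg.solve(A,b)
E
python3 - <<'E'
from h import *
s=state();print(s)
for c in ['scene','side','wrist']:
    snap(c,c+'0');m=optics.camera_model(c);print(c,(-np.array(m['R']).T@m['t']).round(3),np.array(m['R']).round(3).tolist(),np.array(m['camera_matrix']).round(1).tolist(),m['k1'])
E
```

```text
{'clock': 0.0, 'qpos': array([-1.21003721e-01,  2.76618820e-01,  1.50612226e+00, -1.42810936e-05,
        1.36068731e+00, -1.21047785e-01]), 'joint_velocities': array([ 2.42953162e-03, -8.53730101e-04, -1.16933802e-03,  1.61819097e-03,
        9.60122330e-05, -1.30437054e-03]), 'joint_torque': array([ 1.66144628e-04, -4.04588020e+01, -2.37234324e+01,  7.02253589e-02,
        3.46444664e-02, -1.77189750e-04]), 'position': array([5.74435881e-01, 5.55749492e-05, 2.04595491e-01]), 'orientation': array([-7.18336719e-04,  7.07089847e-01,  7.07123120e-01, -5.71422974e-04]), 'ft_force': array([ 0.83867376, -0.49045907,  0.45857585]), 'torque': array([ 0.00145426, -0.03354733,  0.02605816]), 'gripper_width': 0.09374991390045981}
scene [ 0.87  -0.249  0.84 ] [[0.541, 0.841, 0.01], [0.733, -0.465, -0.496], [-0.413, 0.276, -0.868]] [[399.0, 0.0, 247.1], [0.0, 399.0, 191.9], [0.0, 0.0, 1.0]] -0.14205593163064803
side [ 0.18  -0.608  0.674] [[0.887, -0.461, -0.02], [-0.316, -0.574, -0.755], [0.337, 0.676, -0.655]] [[404.8, 0.0, 260.7], [0.0, 404.8, 180.6], [0.0, 0.0, 1.0]] -0.05141725708408502
wrist [0.574 0.073 0.382] [[1.0, 0.0, -0.002], [0.0, -0.967, 0.254], [-0.002, -0.254, -0.967]] [[304.5, 0.0, 255.1], [0.0, 304.5, 193.5], [0.0, 0.0, 1.0]] -0.07992981725305465
```

View pics/scene0.png

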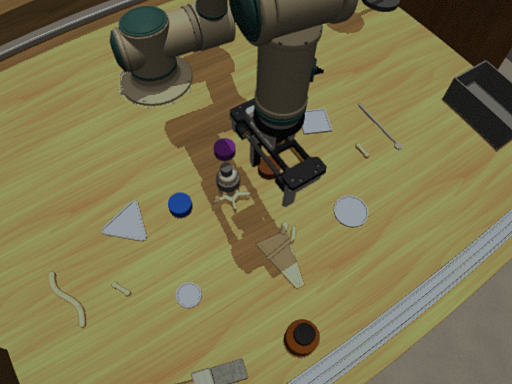

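View pics/side0.png

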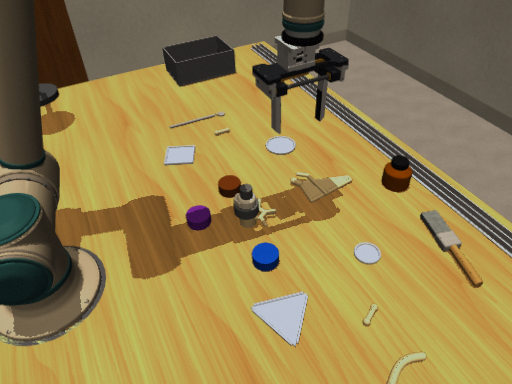

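View pics/wrist0.png

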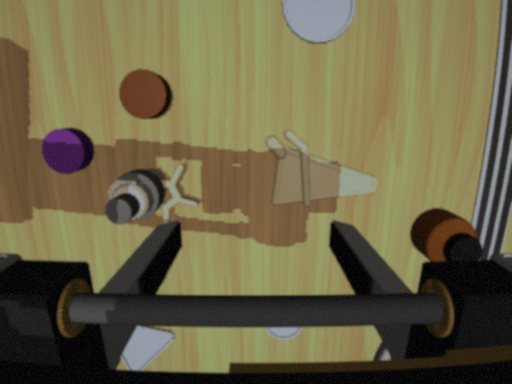

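Pile: scene (228,183), side (246,205), wrist (133,197). Blue (180,205), purple (225,149) and brown (268,168) cylinders in the scene view are the look-alikes. Locating everything next.

Run:
```python
from h import *
M={c:optics.camera_model(c) for c in['scene','side','wrist']}
for th in ['small_round_dish','triangle_dish','large_round_dish','square_dish','small_stopper','patella','large_stopper','vertebra','scapula']:
    px={}
    for c in ['scene','side']:
        r=optics.tip_of(c,th)
        for d in r[:4]: print(th,c,round(d['p'],2),np.round(d['location'],1), atz(M[c],d['location'],0).round(4)[:2])
        if r: px[c]=r[0]['location']
    if len(px)==2: print('   tri',tri([M[c] for c in px],list(px.values())).round(4))
print(state()['clock'])
```

```text
small_round_dish scene 0.94 [186.5 296.2] [ 0.6163 -0.2292]
small_round_dish scene 0.55 [231.  172.7] [0.4022 0.0144]
small_round_dish side 0.89 [361.3 252.9] [ 0.6053 -0.2197]
small_round_dish side 0.28 [247.7 215.7] [ 0.4433 -0.0072]
   tri [ 0.6111 -0.2233 -0.0049]
triangle_dish scene 0.78 [125.3 223.8] [ 0.3895 -0.2693]
triangle_dish scene 0.49 [284.6 260.3] [ 0.6622 -0.0059]
triangle_dish side 0.9 [283.1 314.3] [ 0.3893 -0.266 ]
   tri [ 0.3894 -0.2681  0.0015]
large_round_dish scene 0.83 [350.1 212.1] [0.6488 0.1961]
large_round_dish side 0.61 [279.4 145.5] [0.6429 0.197 ]
   tri [ 0.6464  0.2003 -0.0048]
square_dish scene 0.88 [313.2 121.4] [0.3804 0.2908]
small_stopper scene 0.44 [229.6 172.3] [0.3993 0.0121]
small_stopper side 0.61 [248.4 195.9] [0.4743 0.0522]
   tri [ 0.4421 -0.0134  0.0715]
patella scene 0.54 [224.8 174.3] [ 0.3979 -0.0011]
patella side 0.49 [243.3 204.3] [0.4507 0.0318]
   tri [ 0.4289 -0.0178  0.0536]
large_stopper scene 0.75 [223.9 151.8] [0.3379 0.0324]
large_stopper scene 0.74 [178.8 207.7] [ 0.4195 -0.1421]
large_stopper scene 0.65 [269.  168.5] [0.4427 0.1016]
large_stopper scene 0.48 [227.  187.7] [ 0.4339 -0.0166]
large_stopper side 0.93 [200.1 223.1] [0.3374 0.0237]
large_stopper side 0.78 [264.2 259.2] [ 0.4181 -0.1366]
large_stopper side 0.74 [245.2 206.6] [0.4513 0.0226]
large_stopper side 0.71 [232.6 185. ] [0.4571 0.1074]
   tri [ 0.3375  0.0314 -0.0045]
vertebra scene 0.53 [227. 189.] [ 0.437  -0.0185]
vertebra side 0.57 [244.4 218.8] [ 0.4323 -0.0124]
   tri [ 0.4339 -0.0152 -0.0013]
scapula scene 0.94 [283.5 259.5] [ 0.6593 -0.0069]
scapula side 0.46 [284.8 312.3] [ 0.3941 -0.2639]
scapula side 0.26 [245.3 199.1] [0.4627 0.0457]
   tri [ 0.5514  0.0849 -0.5459]
1.05
```

Run:
```python
import cv2,numpy as np
a=cv2.imread('pics/scene0.png')[130:220,165:285];b=cv2.imread('pics/side0.png')[165:280,180:310];c=cv2.imread('pics/wrist0.png')[60:240,30:230]
f=lambda i:cv2.resize(i,(390,300),interpolation=cv2.INTER_CUBIC)
cv2.imwrite('pics/crop0.png',np.vstack([np.hstack([f(a),f(b)]),np.hstack([f(c),f(c)*0])]))
```

```text
(no output)
```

View pics/crop0.png

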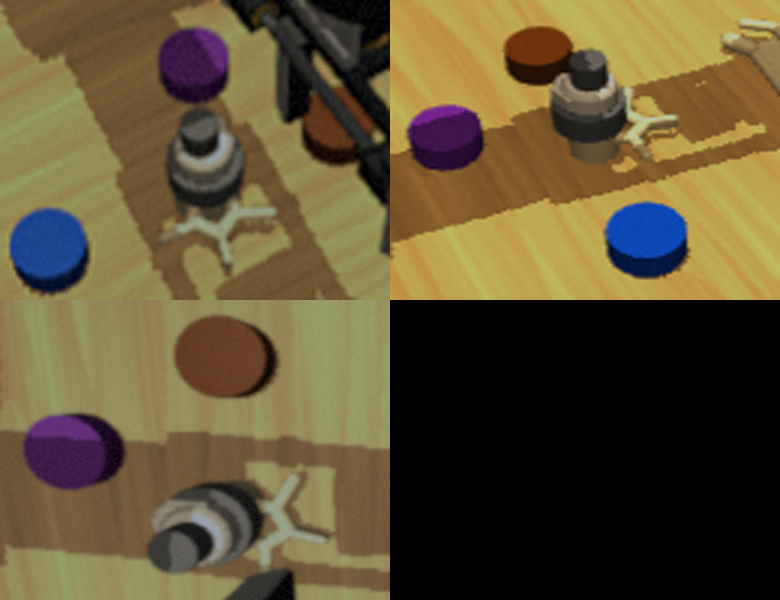

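The wrist crop confirms that the grey stack at about (130,195), with a dark stopper on top of a white patella, a grey large stopper and the vertebra, is the pile. The blue, brown and purple ones stand alone on the shelf. Moving over the pile for a closer look.

Request:
jog_arm(deltas=[[[-0.1,-0.95,0,0,0,0,1],[-0.1,-0.95,0,0,0,0,1],[-0.1,-0.95,0,0,0,0,1],[-0.1,-0.95,0,0,0,0,1],[-0.1,-0.95,0,0,0,0,1],[0,0,0,0,0,0,1],[0,0,0,0,0,0,1]]])

```text
clock: 1.75
position: [0.4287, -0.0154, 0.2047]
orientation: [0.001, 0.707, 0.707, 0.001]
ft_force: [0.2, 0.3, -0.6]
gripper_width: 0.094
```

Run:
```python
from h import *
M={c:optics.camera_model(c) for c in['scene','side','wrist']}
print(state()['position'])
for c in M: snap(c,c+'1')
P={}
for th in ['small_stopper','patella','large_stopper','vertebra']:
    px={}
    for c in M:
        r=optics.tip_of(c,th)
        for d in r[:4]: print(th,c,round(d['p'],2),np.round(d['location'],1))
    for c in ['wrist']:
        for d in optics.masks_of(c,th)[:2]: print('  mask',c,round(d['p'],2),d['pixels'].sum(),np.round(d['location']))
print(state()['clock'])
```

```text
[ 0.4286581  -0.01543331  0.20468334]
small_stopper scene 0.64 [227.4 175.5]
small_stopper side 0.69 [247.9 196.6]
small_stopper wrist 0.68 [264.3 194.3]
  mask wrist 0.85 747 [264. 197.]
patella scene 0.56 [224.3 176.4]
patella side 0.77 [242.9 202.7]
patella wrist 0.61 [264.  182.3]
  mask wrist 0.69 867 [259. 175.]
large_stopper scene 0.97 [181.5 209.1]
large_stopper scene 0.89 [223.2 150.7]
large_stopper scene 0.75 [226.7 185. ]
large_stopper scene 0.66 [267.1 171.6]
large_stopper side 0.69 [199.1 221.8]
large_stopper side 0.65 [251.4 209.1]
large_stopper side 0.55 [229.6 186. ]
large_stopper wrist 0.96 [260.  179.5]
large_stopper wrist 0.96 [180. 133.]
large_stopper wrist 0.89 [248.  259.7]
large_stopper wrist 0.89 [270.3  77.3]
  mask wrist 0.92 1490 [246. 267.]
  mask wrist 0.79 398 [273. 167.]
vertebra scene 0.58 [226.8 189.1]
vertebra side 0.55 [246.4 220. ]
  mask wrist 0.66 677 [293. 185.]
2.7
```

View pics/wrist1.png

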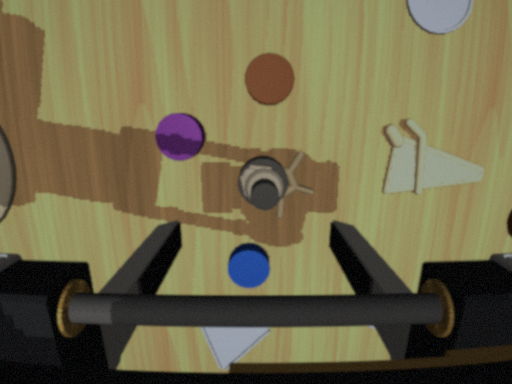

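View pics/side1.png

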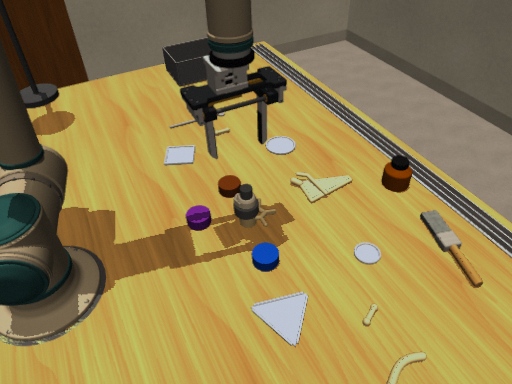

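View pics/scene1.png

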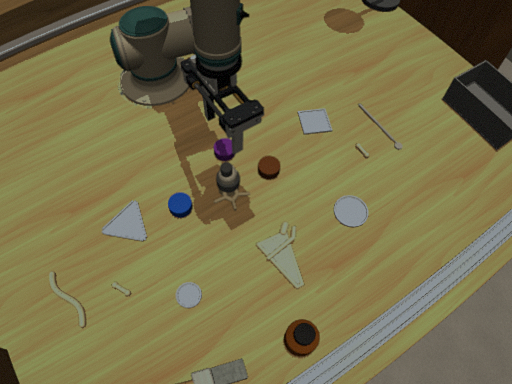

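```bash
cat >> h.py <<'E'
from scipy.optimize import minimize
def cyl(x,y,z0,h,r):
    a=np.linspace(0,2*np.pi,40,endpoint=False)
    return np.array([[x+r*np.cos(t),y+r*np.sin(t),z] for t in a for z in(z0,z0+h)])
def sil(m,pts,S=4):
    p=np.array([proj(m,q) for q in pts]); 
    hull=cv2.convexHull((p*S).astype(np.float32)).astype(np.int32)
    im=np.zeros((384*S,512*S),np.uint8);cv2.fillPoly(im,[hull],1)
    return cv2.resize(im.astype(np.float32),(512,384),interpolation=cv2.INTER_AREA)
def fit(ms,masks,gen,x0,step=0.004):
    def cost(v):
        c=0
        for m,k in zip(ms,masks):
            s=sil(m,gen(*v)); c+=1-np.minimum(s,k).sum()/np.maximum(s,k).sum()
        return c/len(ms)
    r=minimize(cost,x0,method='Nelder-Mead',options=dict(initial_simplex=np.array([x0]+[np.array(x0)+step*np.eye(len(x0))[i] for i in range(len(x0))]),xatol=1e-4,fatol=1e-4,maxfev=80))
    return r.x,r.fun
E
python3 - <<'E'
from h import *
M={c:optics.camera_model(c) for c in['scene','side','wrist']}
K={}
for c in M:
    r=optics.masks_of(c,'small_stopper'); print(c,[(round(d['p'],2),d['location'],d['pixels'].sum()) for d in r[:2]])
    if r:K[c]=r[0]['pixels'].astype(np.float32)
for cs in [[c] for c in K]+[list(K)]:
    print(cs,fit([M[c] for c in cs],[K[c] for c in cs],lambda x,y:cyl(x,y,.078,.024,.014),[.435,-.016]))
# dishes
shapes={'small_round_dish':lambda x,y:cyl(x,y,0,.006,.028),'large_round_dish':lambda x,y:cyl(x,y,0,.006,.042)}
g={'small_round_dish':(.611,-.224),'large_round_dish':(.646,.198),'triangle_dish':(.3895,-.268),'square_dish':(.38,.29)}
for th in g:
    for c in ['scene','side']:
        r=optics.masks_of(c,th)
        for d in r[:1]:
            print(th,c,round(d['p'],2),np.round(d['location']),d['pixels'].sum())
            if th in shapes: print('   ',fit([M[c]],[d['pixels'].astype(np.float32)],shapes[th],list(g[th])))
            else:
                cn,_=cv2.findContours(d['pixels'].astype(np.uint8),cv2.RETR_EXTERNAL,cv2.CHAIN_APPROX_NONE)
                cn=max(cn,key=cv2.contourArea)
                W=np.array([atz(M[c],p[0],.004)[:2] for p in cn]).astype(np.float32)
                if th[0]=='t': a,t=cv2.minEnclosingTriangle(W.reshape(-1,1,2)*1000);print('   ',t.reshape(3,2).round(1).tolist(),t.reshape(3,2).mean(0))
                else: print('   ',cv2.minAreaRect(W*1000))
print(state()['clock'])
E
python3 - <<'E'
import cv2
im=cv2.imread('pics/wrist1.png')[130:230,210:340]
cv2.imwrite('pics/crop1.png',cv2.resize(im,None,fx=6,fy=6,interpolation=cv2.INTER_CUBIC))
E
```

```text
scene [(0.61, [227.6, 169.3], np.int64(166))]
side [(0.71, [249.3, 193.3], np.int64(164))]
wrist [(0.85, [264.4, 196.8], np.int64(747))]
['scene'] (array([ 0.43990703, -0.01780531]), np.float64(0.10232716798782349))
['side'] (array([ 0.43687207, -0.02047217]), np.float64(0.19515186548233032))
['wrist'] (array([ 0.43719337, -0.02043913]), np.float64(0.06857681274414062))
['scene', 'side', 'wrist'] (array([ 0.43752575, -0.01964573]), np.float64(0.17620296776294708))
small_round_dish scene 0.8 [187. 291.] 541
    (array([ 0.61747536, -0.22336468]), np.float64(0.04544442892074585))
small_round_dish side 0.66 [366. 253.] 476
    (array([ 0.6137193 , -0.22823461]), np.float64(0.05821025371551514))
large_round_dish scene 0.94 [352. 210.] 862
    (array([0.64911157, 0.19923682]), np.float64(0.049491941928863525))
large_round_dish side 0.87 [280. 147.] 477
    (array([0.64451282, 0.19196228]), np.float64(0.0478021502494812))
triangle_dish side 0.71 [284. 313.] 1751
    [[456.8999938964844, -246.3000030517578], [373.29998779296875, -340.29998779296875], [335.5, -218.60000610351562]] [ 388.5752  -268.38086]
square_dish scene 0.73 [315. 121.] 677
    ((382.1122131347656, 291.92083740234375), (81.14901733398438, 82.49176788330078), 65.79186248779297)
square_dish side 0.84 [176. 152.] 509
    ((379.6663818359375, 290.10394287109375), (85.10968017578125, 77.64456939697266), 66.15365600585938)
3.25
```

View pics/crop1.png

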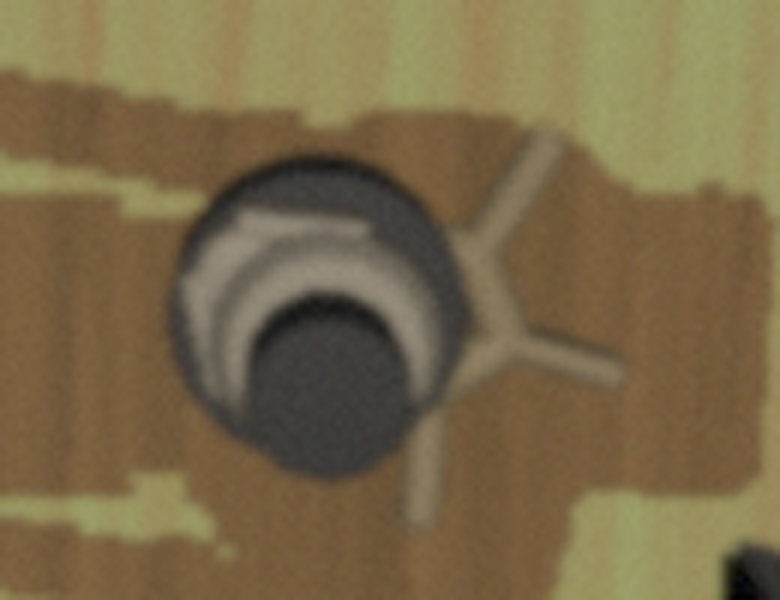

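Request:
jog_arm(deltas=[[[-0.15,0.3,0,0,0,0,0.2],[0,0,1,0,0,0,0.2],[0,0,1,0,0,0,0.2],[0,0,1,0,0,0,0.2],[0,0,0.5,0,0,0,0.2],[0,0,0.2,0,0,0,0.2],[0,0,0,0,0,0,0.0]]], squeeze=12)

```text
clock: 3.95
position: [0.4447, -0.0226, 0.091]
orientation: [0.004, 0.707, 0.707, 0.002]
ft_force: [0.8, 0.0, 0.4]
gripper_width: 0.0516
```

Run:
```python
from h import *
im=np.hstack([snap('wrist','wrist2')[80:280,160:380],snap('side','side2')[130:250,180:312].repeat(2,0).repeat(2,1)[:200]])
cv2.imwrite('pics/c2.png',cv2.resize(im[:,:,::-1],None,fx=1.6,fy=1.6))
s=state();print(s['position'],s['gripper_width'])
```

```text
[ 0.44564068 -0.02277158  0.09214873] 0.04777201811370335
```

View pics/c2.png

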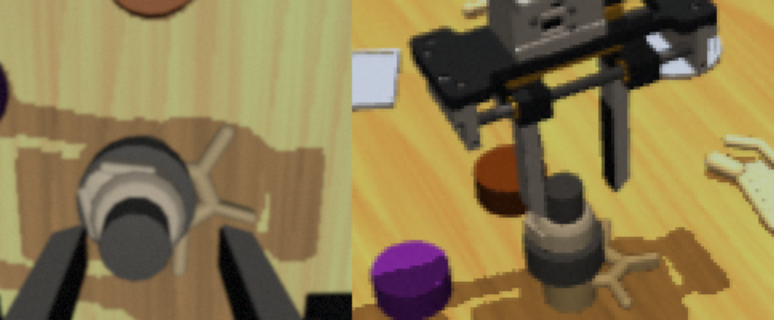

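```bash
cat >> h.py <<'E'
from scipy.spatial.transform import Rotation as Ro
def go(x,y,z,jaw=0.0):
    """jaw: world angle (rad) of tool y axis from world +x; prints delta in full-scale units"""
    s=state();q=s['orientation'];R=Ro.from_quat([q[1],q[2],q[3],q[0]])
    ty=np.array([np.cos(jaw),np.sin(jaw),0]);tz=np.array([0,0,-1.]);tx=np.cross(ty,tz)
    best=None
    T=Ro.from_matrix(np.c_[tx,ty,tz])
    d=R.inv().apply(np.array([x,y,z])-s['position'])/0.03
    r=(R.inv()*T).as_rotvec()/0.15
    print('pos',s['position'].round(4),'w',round(s['gripper_width'],4),'F',s['ft_force'].round(1),'t',round(s['clock'],2));print('shift',d.round(2),'turn',r.round(2))
E
python3 - <<'E'
from h import *
go(.4375,-.0198,.084)
E
```

```text
pos [ 0.4456 -0.0228  0.0921] w 0.0478 F [-0.1  0.2 -0.5] t 4.05
shift [ 0.1  -0.27  0.27] turn [0.07 0.02 0.  ]
```

Request:
jog_arm(deltas=[[[0.1,-0.27,0,0.07,0.02,0,0.0],[0,0,0.13,0,0,0,0.0],[0,0,0.13,0,0,0,0.0],[0,0,0,0,0,0,0.0]]])

```text
clock: 4.45
position: [0.4391, -0.0199, 0.0864]
orientation: [0.002, 0.707, 0.707, 0.002]
ft_force: [-0.3, -0.3, -0.5]
gripper_width: 0.0467
```

Run:
```python
from h import *
go(.4375,-.0198,.084)
```

```text
pos [ 0.4391 -0.0199  0.0864] w 0.0467 F [-0.3 -0.3 -0.5] t 4.45
shift [ 0.   -0.05  0.08] turn [0.04 0.01 0.01]
```

Request:
jog_arm(deltas=[[[0,-0.05,0.06,0.03,0,0,-0.3],[0,0,0,0,0,0,-0.5],[0,0,0,0,0,0,-1],[0,0,0,0,0,0,-1],[0,0,0,0,0,0,-1],[0,0,0,0,0,0,-1]]])

```text
clock: 5.05
position: [0.4379, -0.02, 0.0848]
orientation: [0.001, 0.707, 0.707, 0.0]
ft_force: [-0.1, 0.2, -0.5]
gripper_width: 0.0276
```

Run:
```python
from h import *
go(.4375,-.0198,.084)
im=np.hstack([snap('wrist','wrist3')[80:280,160:380],snap('side','side3')[130:250,180:312].repeat(2,0).repeat(2,1)[:200]])
cv2.imwrite('pics/c3.png',cv2.resize(im[:,:,::-1],None,fx=1.6,fy=1.6))
```

```text
pos [ 0.4379 -0.02    0.0848] w 0.0276 F [-0.1  0.2 -0.5] t 5.05
shift [ 0.01 -0.01  0.03] turn [0.01 0.01 0.01]
```

View pics/c3.png

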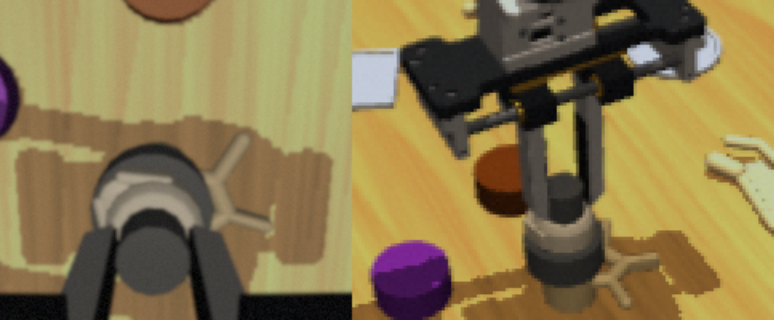

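Request:
jog_arm(deltas=[[[0,0,-0.3,0,0,0,-1],[0,0,-0.6,0,0,0,-1],[0,0,-1,0,0,0,-1],[-0.5,0.4,-0.5,0,0,0,-1],[-1,0.86,0,0,0,0,-1],[-1,0.86,0,0,0,0,-1],[-1,0.86,0,0,0,0,-1],[-1,0.86,0,0,0,0,-1],[-1,0.86,0,0,0,0,-1],[-0.6,0.5,0,0,0,0,-1],[0,0,0,0,0,0,-1],[0,0,0,0,0,0,-1]]])

```text
clock: 6.35
position: [0.5992, -0.2092, 0.1669]
orientation: [0.003, 0.706, 0.708, 0.001]
ft_force: [-1.3, -0.5, -0.4]
gripper_width: 0.0273
```

Run:
```python
from h import *
go(.6156,-.2258,.12)
M={c:optics.camera_model(c) for c in['scene','side','wrist']}
snap('wrist','wrist4')
for c in ['scene','side','wrist']:
    if c!='wrist': snap(c,c+'4')
    for d in optics.masks_of(c,'small_round_dish')[:2]:
        print(c,round(d['p'],2),np.round(d['location']),d['pixels'].sum(),fit([M[c]],[d['pixels'].astype(np.float32)],lambda x,y:cyl(x,y,0,.006,.028),[.615,-.225]))
for c in ['wrist','side']:
  for th,g in [('patella',None)]:
    for d in optics.tip_of(c,th)[:2]: print(th,c,d)
```

```text
pos [ 0.5992 -0.2092  0.1669] w 0.0273 F [-1.3 -0.5 -0.4] t 6.35
shift [-0.55  0.53  1.57] turn [0.04 0.02 0.02]
scene 0.71 [188. 298.] 555 (array([ 0.6180312 , -0.22364877]), np.float64(0.056688129901885986))
side 0.89 [365. 255.] 476 (array([ 0.61436021, -0.22854948]), np.float64(0.06285572052001953))
wrist 0.74 [86.  8.] 742 (array([ 0.615, -0.225]), np.float64(1.0))
wrist 0.68 [268. 191.] 1740 (array([ 0.61644125, -0.22573622]), np.float64(0.06134098768234253))
patella side {'location': [244.7, 202.0], 'p': 0.63}
```

View pics/wrist4.png

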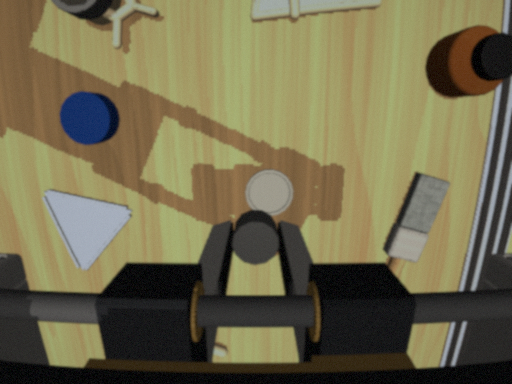

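View pics/side4.png

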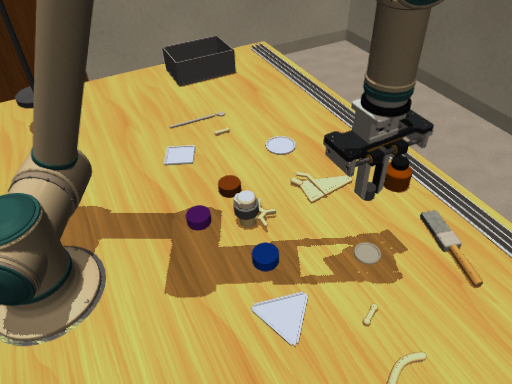

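Stopper held (wrist (256,238)), and the dish at wrist (269,191) fits to (0.616,-0.226) from all three cameras.

Request:
jog_arm(deltas=[[[-0.56,0.57,0,0.04,0.02,0.02,-1],[0,0,0.8,0,0,0,-1],[0,0,1,0,0,0,-1],[0,0,1,0,0,0,-1],[0,0,0.8,0,0,0,-1],[0,0,0.4,0,0,0,-1],[0,0,0,0,0,0,-1],[0,0,0,0,0,0,-1]]])

```text
clock: 7.55
position: [0.6188, -0.2243, 0.0477]
orientation: [0.004, 0.706, 0.708, 0.002]
ft_force: [0.9, -0.8, 0.1]
gripper_width: 0.0275
```

Run:
```python
from h import *
go(.6163,-.226,.011)
```

```text
pos [ 0.6188 -0.2243  0.0477] w 0.0275 F [ 0.9 -0.8  0.1] t 7.55
shift [-0.05 -0.09  1.22] turn [0.05 0.02 0.02]
```

Request:
jog_arm(deltas=[[[-0.05,-0.09,0.4,0.05,0.02,0.02,-1],[0,0,0.4,0,0,0,-1],[0,0,0.25,0,0,0,-1],[0,0,0,0,0,0,-1],[0,0,0,0,0,0,-1]]])

```text
clock: 8.05
position: [0.6183, -0.2271, 0.0171]
orientation: [0.003, 0.707, 0.707, 0.001]
ft_force: [-0.1, 0.1, 0.3]
gripper_width: 0.0275
```

Run:
```python
from h import *
go(.6163,-.226,.011)
```

```text
pos [ 0.6183 -0.2271  0.0171] w 0.0275 F [-0.1  0.1  0.3] t 8.05
shift [ 0.04 -0.07  0.2 ] turn [0.03 0.02 0.  ]
```

Need 6–7 mm more, so I'm stepping down gently.

Request:
jog_arm(deltas=[[[0.04,-0.07,0.15,0.03,0.02,0,-1],[0,0,0.05,0,0,0,-1],[0,0,0,0,0,0,-1],[0,0,0,0,0,0,-1]]])

```text
clock: 8.45
position: [0.6165, -0.226, 0.0113]
orientation: [0.0, 0.707, 0.707, 0.001]
ft_force: [-0.7, 0.0, 0.1]
gripper_width: 0.0276
```

Run:
```python
from h import *
go(.6163,-.226,.0098)
```

```text
pos [ 0.6165 -0.226   0.0113] w 0.0276 F [-0.7  0.   0.1] t 8.45
shift [ 0.   -0.01  0.05] turn [ 0.01 -0.    0.  ]
```

Request:
jog_arm(deltas=[[[0,0,0.06,0,0,0,-1],[0,0,0,0,0,0,-1]]])

```text
clock: 8.65
position: [0.617, -0.2262, 0.01]
orientation: [0.001, 0.707, 0.707, 0.001]
ft_force: [0.7, 0.2, -0.4]
gripper_width: 0.0276
```

Request:
jog_arm(deltas=[[[0,0,0,0,0,0,-0.3],[0,0,0,0,0,0,-0.1],[0,0,0,0,0,0,0],[0,0,0,0,0,0,0],[0,0,-0.5,0,0,0,0],[0,0,-1,0,0,0,0],[0,0,-1,0,0,0,0],[0,0,-1,0,0,0,0],[0,0,-1,0,0,0,0],[0,0,-1,0,0,0,0.3],[0,0,-0.5,0,0,0,0.3],[0,0,0,0,0,0,0.3],[0,0,0,0,0,0,0.3]]])

```text
clock: 9.95
position: [0.6153, -0.2256, 0.1948]
orientation: [-0.001, 0.707, 0.707, 0.0]
ft_force: [0.3, 0.6, 0.5]
gripper_width: 0.0612
```

Run:
```python
from h import *
go(.4375,-.0198,.2)
M={c:optics.camera_model(c) for c in['scene','side','wrist']}
for c in M: snap(c,c+'5')
for c in M:
    for d in optics.masks_of(c,'small_stopper')[:2]:
        print(c,round(d['p'],2),np.round(d['location']),d['pixels'].sum(),fit([M[c]],[d['pixels'].astype(np.float32)],lambda x,y:cyl(x,y,0.003,.024,.014),[.616,-.226]))
```

```text
pos [ 0.6153 -0.2256  0.1948] w 0.0612 F [0.3 0.6 0.5] t 9.95
shift [ 6.86 -5.92 -0.15] turn [-0.01 -0.01  0.  ]
scene 0.59 [190. 295.] 137 (array([ 0.61936946, -0.22375654]), np.float64(0.26798921823501587))
side 0.61 [369. 250.] 187 (array([ 0.61597409, -0.2281715 ]), np.float64(0.17024242877960205))
wrist 0.25 [274.   2.] 825 (array([ 0.616, -0.226]), np.float64(1.0))
```

View pics/wrist5.png

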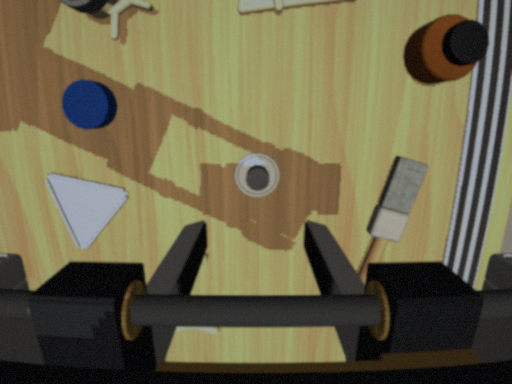

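View pics/scene5.png

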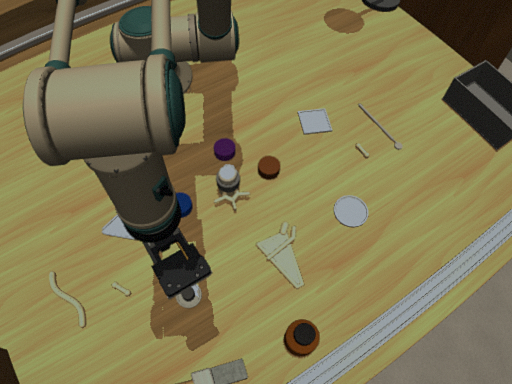

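Small stopper sits upright in its dish (wrist (258,178) in ring (257,175)). Back to the pile for the patella.

Request:
jog_arm(deltas=[[[1,-0.86,0,0,0,0,1],[1,-0.86,0,0,0,0,1],[1,-0.86,0,0,0,0,1],[1,-0.86,0,0,0,0,1],[1,-0.86,0,0,0,0,1],[1,-0.86,0,0,0,0,1],[0.8,-0.7,0,0,0,0,1],[0,0,0,0,0,0,1],[0,0,0,0,0,0,1]]])

```text
clock: 11.15
position: [0.4302, -0.0148, 0.188]
orientation: [-0.006, 0.708, 0.706, -0.002]
ft_force: [0.8, 0.1, 0.5]
gripper_width: 0.0942
```

Run:
```python
from h import *
go(.4375,-.0198,.2)
im=snap('wrist','wrist6')
cv2.imwrite('pics/c6.png',cv2.resize(im[120:230,200:340,::-1],None,fx=5,fy=5,interpolation=cv2.INTER_CUBIC))
m=optics.camera_model('wrist')
for th in ['patella','large_stopper','vertebra']:
    for d in optics.tip_of('wrist',th)[:4]: print(th,'tip',round(d['p'],2),np.round(d['location'],1))
    for d in optics.masks_of('wrist',th)[:4]: print(th,round(d['p'],2),np.round(d['location']),d['pixels'].sum()); 
d=optics.masks_of('wrist','patella')[0]; np.save('pm.npy',d['pixels'])
for z in (.056,.078): print(z,atz(m,d['location'],z).round(4))
```

```text
pos [ 0.4302 -0.0148  0.188 ] w 0.0942 F [0.8 0.1 0.5] t 11.15
shift [-0.16  0.24 -0.4 ] turn [-0.08 -0.04 -0.01]
patella tip 0.64 [264.4 188.9]
patella 0.84 [264. 187.] 1603
large_stopper tip 0.85 [246.8 269.1]
large_stopper tip 0.82 [261.5 183.7]
large_stopper tip 0.81 [268.6  79.5]
large_stopper tip 0.68 [179.7 136.3]
large_stopper 0.86 [249. 274.] 1663
large_stopper 0.81 [178. 133.] 2035
large_stopper 0.8 [270. 170.] 590
large_stopper 0.61 [268.  78.] 2149
vertebra 0.69 [295. 192.] 624
0.056 [ 0.4365 -0.0155  0.056 ]
0.078 [ 0.4362 -0.0104  0.078 ]
```

View pics/c6.png

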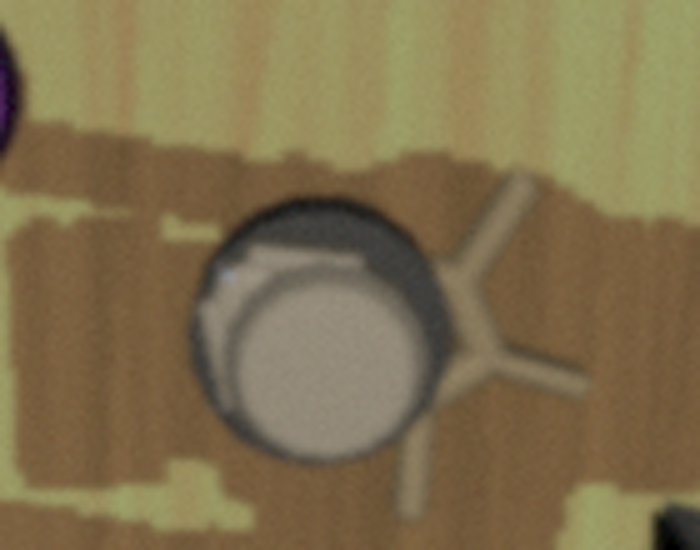

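```bash
cat >> h.py <<'E'
def pat(x,y,yaw,z0):
    c,s=np.cos(yaw),np.sin(yaw);P=[]
    a=np.linspace(0,2*np.pi,40,endpoint=False)
    low=[(21*np.cos(t),21*np.sin(t)) for t in a]+[(28,5),(28,-5)]
    for z in (0,15): P+=[(u,v,z) for u,v in low]
    P+=[(17.5*np.cos(t),17.5*np.sin(t),22) for t in a]
    P=np.array(P)/1000
    return np.c_[x+c*P[:,0]-s*P[:,1],y+s*P[:,0]+c*P[:,1],z0+P[:,2]]
E
python3 - <<'E'
from h import *
from scipy.optimize import minimize
m=optics.camera_model('wrist'); k=np.load('pm.npy').astype(np.float32)
for y0 in (1.8,2.4,3.0):
    print(fit([m],[k],lambda x,y,a:pat(x,y,a*40,.056),[.437,-.018,y0/40],0.004))
# overlay
x,f=fit([m],[k],lambda x,y,a:pat(x,y,a*40,.056),[.437,-.018,2.4/40],0.004)
im=cv2.imread('pics/wrist6.png'); S=5
cr=cv2.resize(im[120:230,200:340],None,fx=S,fy=S,interpolation=cv2.INTER_CUBIC)
P=pat(x[0],x[1],x[2]*40,.056);n=42
for seg,col in ((P[:n],(0,0,255)),(P[2*n:],(0,255,0))):
    h=cv2.convexHull(np.array([(proj(m,p)-[200,120]+.5)*S for p in seg]).astype(np.float32)).astype(np.int32);cv2.polylines(cr,[h],True,col,1)
ks=cv2.resize(k[120:230,200:340],None,fx=S,fy=S);cn,_=cv2.findContours((ks>.5).astype(np.uint8),0,1);cv2.drawContours(cr,cn,-1,(255,0,0),1)
cv2.imwrite('pics/o6.png',cr)
E
```

```text
(array([ 0.4381527 , -0.01863995,  0.06183431]), np.float64(0.06811505556106567))
(array([ 0.43817927, -0.01861331,  0.06172647]), np.float64(0.0687149167060852))
(array([ 0.4380705 , -0.01860277,  0.06212598]), np.float64(0.06792497634887695))
```

View pics/o6.png

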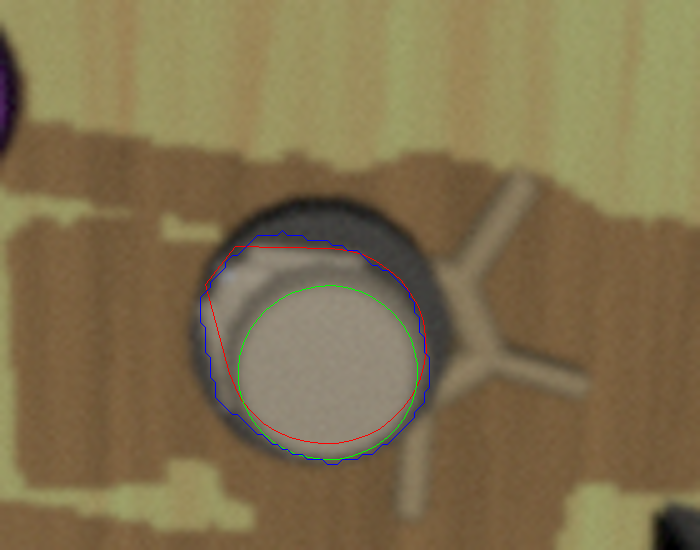

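Request:
jog_arm(deltas=[[[-0.13,0.23,0,-0.08,-0.04,-1,0.6],[0,0,0,0,0,-1,0.6],[0,0,0,0,0,-1,0.6],[0,0,0,0,0,-1,0.6],[0,0,0,0,0,-1,0.6],[0,0,0,0,0,-1,0.6],[0,0,0,0,0,0,0.6],[0,0,0,0,0,0,0.6]]])

```text
clock: 12.35
position: [0.44, -0.0222, 0.1867]
orientation: [-0.001, 0.33, 0.944, 0.0]
ft_force: [-0.0, -0.2, 0.3]
gripper_width: 0.0751
```

Run:
```python
from h import *
go(.437,-.0187,.063,jaw=.90)
```

```text
pos [ 0.44   -0.0222  0.1867] w 0.0751 F [-0.  -0.2  0.3] t 12.35
shift [0.14 0.03 4.12] turn [-0.   -0.02 -0.02]
```

Request:
jog_arm(deltas=[[[0.14,0.03,0.5,0,0,0,0.5],[0,0,1,0,0,0,0.5],[0,0,1,0,0,0,0.5],[0,0,0.7,0,0,0,0.5],[0,0,0,0,0,0,0.5],[0,0,0,0,0,0,0.5]]])

```text
clock: 12.95
position: [0.4401, -0.0198, 0.0894]
orientation: [0.002, 0.338, 0.941, 0.001]
ft_force: [0.1, 0.4, 0.9]
gripper_width: 0.0706
```

Run:
```python
from h import *
go(.437,-.0187,.063,jaw=.90)
```

```text
pos [ 0.4401 -0.0198  0.0894] w 0.0706 F [0.1 0.4 0.9] t 12.95
shift [ 0.1  -0.04  0.88] turn [ 0.02  0.02 -0.12]
```

Request:
jog_arm(deltas=[[[0.1,-0.04,0.4,0.02,0.02,-0.12,0.4],[0,0,0.3,0,0,0,0.3],[0,0,0.1,0,0,0,0.3],[0,0,0,0,0,0,0.3],[0,0,0,0,0,0,0.3]]])

```text
clock: 13.45
position: [0.4395, -0.0193, 0.0663]
orientation: [0.002, 0.33, 0.944, 0.0]
ft_force: [0.1, -0.0, -0.0]
gripper_width: 0.0612
```

Run:
```python
from h import *
go(.437,-.0187,.0625,jaw=.90)
im=np.hstack([snap('wrist','wrist7')[80:280,160:380],snap('side','side7')[130:250,180:312].repeat(2,0).repeat(2,1)[:200]])
cv2.imwrite('pics/c7.png',cv2.resize(im[:,:,::-1],None,fx=1.6,fy=1.6))
```

```text
pos [ 0.4395 -0.0193  0.0663] w 0.0612 F [ 0.1 -0.  -0. ] t 13.45
shift [ 0.08 -0.04  0.13] turn [ 0.01  0.03 -0.01]
```

View pics/c7.png

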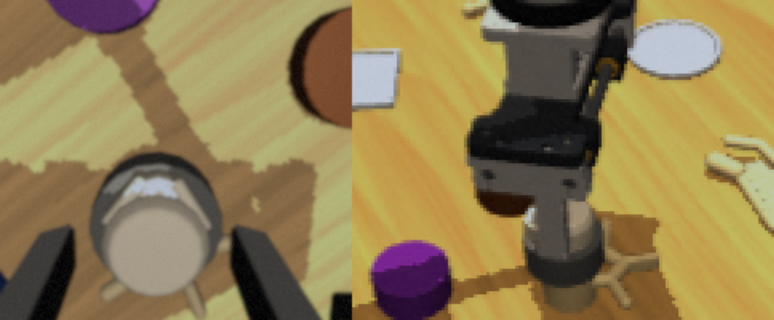

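Request:
jog_arm(deltas=[[[0.08,-0.04,0.12,0.01,0.03,0,0.2],[0,0,0,0,0,0,0],[0,0,0,0,0,0,-0.3],[0,0,0,0,0,0,-1],[0,0,0,0,0,0,-1],[0,0,0,0,0,0,-1],[0,0,0,0,0,0,-1]]], squeeze=15)

```text
clock: 14.25
position: [0.4372, -0.0187, 0.0631]
orientation: [0.001, 0.33, 0.944, 0.0]
ft_force: [-0.3, 1.1, -0.4]
gripper_width: 0.0412
```

Run:
```python
from h import *
go(.437,-.0187,.0625,jaw=.90)
im=np.hstack([snap('wrist','wrist8')[80:280,160:380],snap('side','side8')[130:250,180:312].repeat(2,0).repeat(2,1)[:200]])
cv2.imwrite('pics/c8.png',cv2.resize(im[:,:,::-1],None,fx=1.6,fy=1.6))
```

```text
pos [ 0.4372 -0.0187  0.0631] w 0.0412 F [-0.3  1.1 -0.4] t 14.25
shift [ 0.01 -0.    0.02] turn [ 0.01  0.01 -0.01]
```

View pics/c8.png

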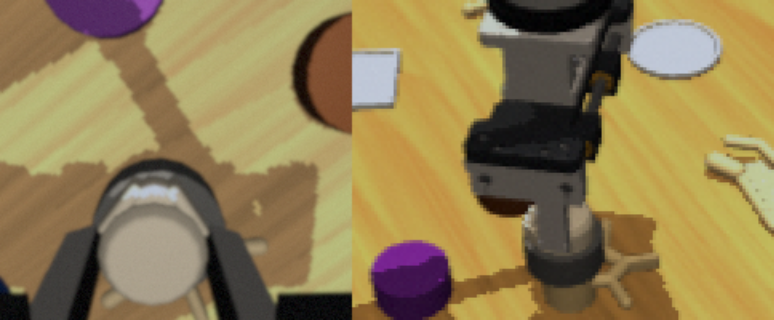

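Request:
jog_arm(deltas=[[[0,0,-0.3,0,0,0,-1],[0,0,-0.6,0,0,0,-1],[0,0,-1,0,0,0,-1],[0,0,-1,0,0,0,-1],[-0.25,-0.5,-0.4,0,0,0,-1],[-0.49,-0.93,0,0,0,0,-1],[-0.49,-0.93,0,0,0,0,-1],[-0.49,-0.93,0,0,0,0,-1],[-0.49,-0.93,0,0,0,0,-1],[-0.49,-0.93,0,0,0,0,-1],[-0.49,-0.93,0,0,0,0,-1],[-0.25,-0.5,0,0,0,0,-1],[0,0,0,0,0,0,-1],[0,0,0,0,0,0,-1]]])

```text
clock: 15.75
position: [0.3945, -0.2456, 0.1751]
orientation: [0.005, 0.329, 0.944, -0.0]
ft_force: [0.3, 0.3, -0.5]
gripper_width: 0.041
```

```bash
cat >> h.py <<'E'
def poly(m_c,th,z,kind,k=0):
    d=optics.masks_of(m_c[1],th)
    for e in d[:2]:
        cn,_=cv2.findContours(e['pixels'].astype(np.uint8),cv2.RETR_EXTERNAL,cv2.CHAIN_APPROX_NONE)
        cn=max(cn,key=cv2.contourArea)
        W=np.array([atz(m_c[0],p[0],z)[:2] for p in cn]).astype(np.float32)*1000
        if kind=='t': a,t=cv2.minEnclosingTriangle(W.reshape(-1,1,2));print(m_c[1],round(e['p'],2),np.round(e['location']),t.reshape(3,2).round(0).tolist(),t.reshape(3,2).mean(0).round(1))
        else: print(m_c[1],round(e['p'],2),np.round(e['location']),cv2.minAreaRect(W))
E
python3 - <<'E'
from h import *
go(.389,-.268,.02,jaw=.9)
M={c:optics.camera_model(c) for c in['scene','side','wrist']}
for c in M: snap(c,c+'9'); poly((M[c],c),'triangle_dish',.004,'t')
E
```

```text
pos [ 0.3945 -0.2456  0.1751] w 0.041 F [ 0.3  0.3 -0.5] t 15.75
shift [-0.27 -0.71  5.17] turn [0.02 0.07 0.01]
side 0.58 [285. 315.] [[460.0, -246.0], [372.0, -341.0], [336.0, -219.0]] [ 389.3 -268.4]
side 0.5 [177. 152.] [[354.0, 172.0], [317.0, 364.0], [442.0, 309.0]] [371.1 282. ]
wrist 0.9 [234. 179.] [[337.0, -219.0], [445.0, -242.0], [377.0, -347.0]] [ 386.4 -269.2]
```

View pics/wrist9.png

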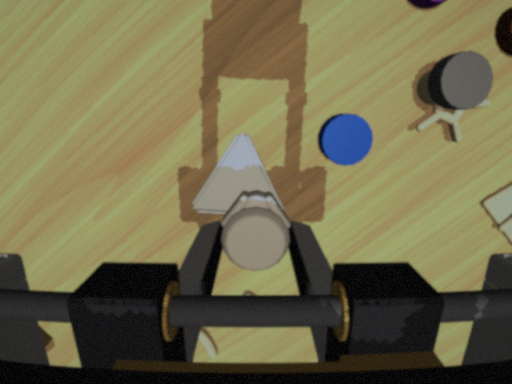

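View pics/side9.png

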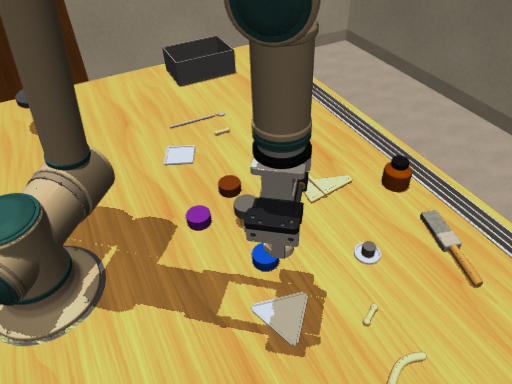

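Patella is held, seen at wrist (256,235). Triangle dish centre is about (0.389,-0.268).

Request:
jog_arm(deltas=[[[-0.28,-0.72,0.3,0.02,0.07,0,-1],[0,0,1,0,0,0,-1],[0,0,1,0,0,0,-1],[0,0,1,0,0,0,-1],[0,0,0.6,0,0,0,-1],[0,0,0,0,0,0,-1],[0,0,0,0,0,0,-1]]])

```text
clock: 16.75
position: [0.3914, -0.2657, 0.0563]
orientation: [0.002, 0.324, 0.946, -0.001]
ft_force: [0.2, 0.3, 0.2]
gripper_width: 0.0411
```

Run:
```python
from h import *
go(.3885,-.2685,.0115,jaw=.9)
```

```text
pos [ 0.3914 -0.2657  0.0563] w 0.0411 F [0.2 0.3 0.2] t 16.75
shift [ 0.03 -0.13  1.49] turn [-0.    0.03  0.07]
```

Request:
jog_arm(deltas=[[[0.03,-0.13,0.5,0,0.03,0.07,-1],[0,0,0.5,0,0,0,-1],[0,0,0.3,0,0,0,-1],[0,0,0,0,0,0,-1],[0,0,0,0,0,0,-1]]])

```text
clock: 17.25
position: [0.3928, -0.271, 0.0219]
orientation: [0.005, 0.328, 0.945, -0.003]
ft_force: [0.0, 0.6, -0.4]
gripper_width: 0.0412
```

Run:
```python
from h import *
go(.3885,-.2685,.0115,jaw=.9)
```

```text
pos [ 0.3928 -0.271   0.0219] w 0.0412 F [ 0.   0.6 -0.4] t 17.25
shift [ 0.17 -0.02  0.34] turn [-0.01  0.08  0.01]
```

Request:
jog_arm(deltas=[[[0.17,-0.02,0.15,0,0.08,0,-1],[0,0,0.1,0,0,0,-1],[0,0,0.05,0,0,0,-1],[0,0,0,0,0,0,-1],[0,0,0,0,0,0,-1]]])

```text
clock: 17.75
position: [0.3893, -0.2691, 0.0141]
orientation: [0.001, 0.328, 0.945, -0.001]
ft_force: [1.4, -0.6, -1.1]
gripper_width: 0.0411
```

Run:
```python
from h import *
go(.3885,-.2685,.0101,jaw=.9)
```

```text
pos [ 0.3893 -0.2691  0.0141] w 0.0411 F [ 1.4 -0.6 -1.1] t 17.75
shift [ 0.03 -0.    0.13] turn [-0.01  0.02  0.01]
```

Request:
jog_arm(deltas=[[[0.03,0,0.08,0,0.02,0,-1],[0,0,0.06,0,0,0,-1],[0,0,0,0,0,0,-1]]])

```text
clock: 18.05
position: [0.3888, -0.2687, 0.0101]
orientation: [-0.0, 0.328, 0.945, -0.001]
ft_force: [0.2, 0.2, 2.1]
gripper_width: 0.0411
```

Run:
```python
from h import *
go(.3885,-.2685,.0101,jaw=.9)
```

```text
pos [ 0.3888 -0.2687  0.0101] w 0.0411 F [0.2 0.2 2.1] t 18.05
shift [ 0.01 -0.   -0.  ] turn [-0.01  0.    0.01]
```

Contact (Fz 2.1 N). Releasing and lifting.

Request:
jog_arm(deltas=[[[0,0,0,0,0,0,0.0],[0,0,0,0,0,0,0.15],[0,0,0,0,0,0,0.3],[0,0,0,0,0,0,0.3],[0,0,-0.3,0,0,0,0.3],[0,0,-1,0,0,0,0.3],[0,0,-1,0,0,0,0.3],[0,0,-1,0,0,0,0.5],[0,0,-1,0,0,0,0.5],[0,0,-1,0,0,0,0.5],[0,0,-0.8,0,0,0,0.5],[0,0,0,0,0,0,0.5],[0,0,0,0,0,0,0.5]]])

```text
clock: 19.35
position: [0.3882, -0.2677, 0.2038]
orientation: [0.0, 0.328, 0.945, -0.001]
ft_force: [-0.5, 0.0, -0.6]
gripper_width: 0.0702
```

Run:
```python
from h import *
go(.4375,-.0187,.2)
m=optics.camera_model('wrist');snap('wrist','wrist10')
poly((m,'wrist'),'triangle_dish',.004,'t')
for d in optics.masks_of('wrist','patella')[:1]: print(round(d['p'],2),np.round(d['location']),fit([m],[d['pixels'].astype(np.float32)],lambda x,y,a:pat(x,y,a*40,.003),[.389,-.268,2.47/40]))
```

```text
pos [ 0.3882 -0.2677  0.2038] w 0.0702 F [-0.5  0.  -0.6] t 19.35
shift [3.85 7.53 0.11] turn [-0.01  0.01  6.01]
wrist 0.86 [273. 181.] [[357.0, -358.0], [342.0, -219.0], [460.0, -245.0]] [ 386.1 -273.9]
wrist 0.55 [256. 170.] [[352.0, -243.0], [431.0, -251.0], [381.0, -315.0]] [ 388.4 -269.6]
0.95 [258. 171.] (array([ 0.38827201, -0.26811867,  0.06083954]), np.float64(0.07094460725784302))
```

View pics/wrist10.png

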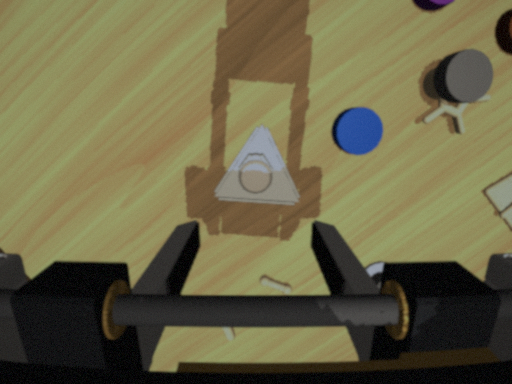

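Patella lies flat mid-dish (wrist (256,171); fit (0.388,-0.268)). Now the large stopper.

Request:
jog_arm(deltas=[[[0.47,0.92,0,0,0,0,1],[0.47,0.92,0,0,0,0,1],[0.47,0.92,0,0,0,0,1],[0.47,0.92,0,0,0,0,1],[0.47,0.92,0,0,0,0,1],[0.47,0.92,0,0,0,0,1],[0.47,0.92,0,0,0,0,1],[0.47,0.92,0,0,0,0,1],[0,0,0,0,0,-1,1],[0,0,0,0,0,-1,1],[0,0,0,0,0,-0.3,1],[0,0,0,0,0,0,1],[0,0,0,0,0,0,1]]])

```text
clock: 20.8
position: [0.4278, -0.0111, 0.1842]
orientation: [-0.02, 0.159, 0.987, 0.003]
ft_force: [0.2, 0.2, 0.1]
gripper_width: 0.094
```

Run:
```python
from h import *
go(.4375,-.0187,.2,1.25); print(state()['qpos'].round(2))
M={c:optics.camera_model(c) for c in['scene','side','wrist']}
for c in M: snap(c,c+'11')
for c in M:
    for d in optics.masks_of(c,'large_stopper')[:4]:
        x,f=fit([M[c]],[d['pixels'].astype(np.float32)],lambda x,y:cyl(x,y,.03,.026,.028),[.437,-.017])
        print(c,round(d['p'],2),np.round(d['location']),d['pixels'].sum(),x,round(f,2))
im=cv2.imread('pics/wrist11.png')
cv2.imwrite('pics/c11.png',cv2.resize(im[110:230,180:340],None,fx=4.5,fy=4.5,interpolation=cv2.INTER_CUBIC))
```

```text
pos [ 0.4278 -0.0111  0.1842] w 0.094 F [0.2 0.2 0.1] t 20.8
shift [-0.36 -0.14 -0.54] turn [ 0.   -0.27  0.01]
[-0.19  0.09  1.8   0.01  1.29 -1.45]
scene 0.86 [269. 169.] 434 [ 0.437 -0.017] 1.0
scene 0.84 [223. 149.] 377 [ 0.437 -0.017] 1.0
scene 0.81 [178. 205.] 503 [ 0.437 -0.017] 1.0
scene 0.78 [228. 180.] 481 [ 0.43871458 -0.01365567] 0.09
side 0.93 [230. 182.] 407 [0.43112221 0.06458696] 0.18
side 0.76 [198. 219.] 507 [ 0.437 -0.017] 1.0
side 0.73 [247. 202.] 524 [ 0.43583271 -0.01875488] 0.08
side 0.7 [264. 258.] 660 [ 0.437 -0.017] 1.0
wrist 0.93 [349. 169.] 2057 [ 0.437 -0.017] 1.0
wrist 0.82 [267.  94.] 2028 [ 0.437 -0.017] 1.0
wrist 0.7 [252. 201.] 2229 [ 0.43682556 -0.01566733] 0.05
wrist 0.67 [151. 211.] 1745 [ 0.437 -0.017] 1.0
```

View pics/c11.png

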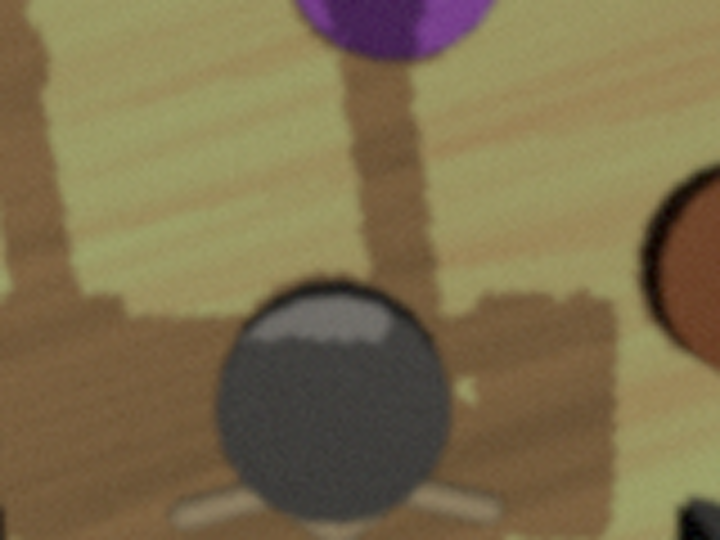

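View pics/side11.png

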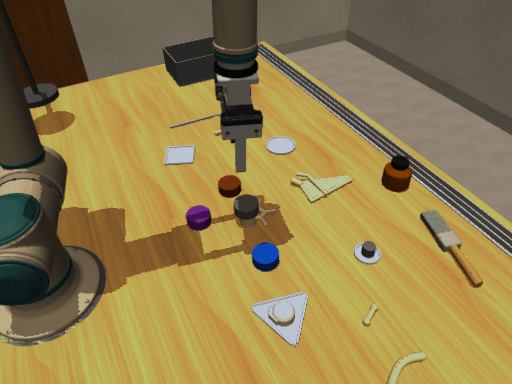

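The grey stopper on the vertebra (wrist (252,201), side (247,207)) is the right one. The blue, brown and purple ones stand on the shelf. Fit (0.437,-0.016).

Request:
jog_arm(deltas=[[[0,0,0,0,-0.27,0,1],[0,0,0,0,0,0,1]]])

```text
clock: 21.3
position: [0.4288, -0.0117, 0.1852]
orientation: [0.002, 0.16, 0.987, -0.0]
ft_force: [0.4, 0.8, -0.5]
gripper_width: 0.094
```

Run:
```python
from h import *
go(.437,-.016,.037,1.25)
```

```text
pos [ 0.4288 -0.0117  0.1852] w 0.094 F [ 0.4  0.8 -0.5] t 21.3
shift [-0.28 -0.05  4.94] turn [0.   0.03 0.  ]
```

Request:
jog_arm(deltas=[[[-0.28,-0.05,0,0,0.03,0,1],[0,0,0.6,0,0,0,1],[0,0,1,0,0,0,1],[0,0,1,0,0,0,1],[0,0,1,0,0,0,1],[0,0,0.6,0,0,0,1],[0,0,0,0,0,0,1],[0,0,0,0,0,0,1]]])

```text
clock: 22.1
position: [0.4473, -0.0199, 0.0575]
orientation: [0.004, 0.161, 0.987, 0.0]
ft_force: [0.3, 0.3, -0.2]
gripper_width: 0.0939
```

Run:
```python
from h import *
go(.437,-.016,.037,1.25)
```

```text
pos [ 0.4473 -0.0199  0.0575] w 0.0939 F [ 0.3  0.3 -0.2] t 22.1
shift [0.37 0.01 0.68] turn [ 0.01  0.05 -0.01]
```

Request:
jog_arm(deltas=[[[0.37,0.01,0.2,0.01,0.05,0,0.7],[0,0,0.3,0,0,0,0.6],[0,0,0.1,0,0,0,0.6],[0,0,0,0,0,0,0.6]]])

```text
clock: 22.5
position: [0.439, -0.0164, 0.0407]
orientation: [0.002, 0.161, 0.987, -0.0]
ft_force: [-0.3, 0.0, -0.8]
gripper_width: 0.0756
```

Run:
```python
from h import *
go(.437,-.016,.037,1.25)
```

```text
pos [ 0.439  -0.0164  0.0407] w 0.0756 F [-0.3  0.  -0.8] t 22.5
shift [ 0.07 -0.01  0.12] turn [ 0.    0.03 -0.01]
```

Request:
jog_arm(deltas=[[[0.07,-0.01,0.1,0,0.03,0,0.4],[0,0,0,0,0,0,0.2],[0,0,0,0,0,0,0],[0,0,0,0,0,0,-1],[0,0,0,0,0,0,-1],[0,0,0,0,0,0,-1]]], squeeze=15)

```text
clock: 23.1
position: [0.4375, -0.0161, 0.0383]
orientation: [0.001, 0.161, 0.987, 0.0]
ft_force: [0.2, 0.0, -0.4]
gripper_width: 0.0558
```

Run:
```python
from h import *
go(.437,-.016,.037,1.25)
```

```text
pos [ 0.4375 -0.0161  0.0383] w 0.0558 F [ 0.2  0.  -0.4] t 23.1
shift [ 0.02 -0.    0.04] turn [ 0.01  0.01 -0.01]
```

Request:
jog_arm(deltas=[[[0,0,-0.2,0,0,0,-1],[0,0,-0.5,0,0,0,-1],[0,0,-1,0,0,0,-1],[0,0,-1,0,0,0,-1],[0,0,-1,0,0,0,-1],[-0.25,0.5,-0.5,0,0,0,-1],[-0.49,0.98,0,0,0,0,-1],[-0.49,0.98,0,0,0,0,-1],[-0.49,0.98,0,0,0,0,-1],[-0.49,0.98,0,0,0,0,-1],[-0.49,0.98,0,0,0,0,-1],[-0.49,0.98,0,0,0,0,-1],[-0.49,0.98,0,0,0,0,-1],[-0.25,0.5,0,0,0,0,-1],[0,0,0,0,0,0,-1],[0,0,0,0,0,0,-1]]])

```text
clock: 24.7
position: [0.6287, 0.1772, 0.175]
orientation: [0.002, 0.161, 0.987, -0.0]
ft_force: [-0.3, 0.5, -1.0]
gripper_width: 0.055
```

Run:
```python
from h import *
go(.6475,.196,.0125,1.25)
M={c:optics.camera_model(c) for c in['scene','side','wrist']}
for c in M: snap(c,c+'12')
for c in M:
    for d in optics.masks_of(c,'large_round_dish')[:2]:
        x,f=fit([M[c]],[d['pixels'].astype(np.float32)],lambda x,y:cyl(x,y,0,.006,.042),[.647,.196])
        print(c,round(d['p'],2),np.round(d['location']),d['pixels'].sum(),x,round(f,2))
    if c!='wrist': poly((M[c],c),'square_dish',.004,'s')
```

```text
pos [0.6287 0.1772 0.175 ] w 0.055 F [-0.3  0.5 -1. ] t 24.7
shift [-0.37  0.79  5.42] turn [ 0.    0.03 -0.02]
scene 0.97 [351. 213.] 886 [0.6492076  0.19917825] 0.04
scene 0.74 [312. 120.] ((381.50408935546875, 294.0418395996094), (84.34577941894531, 86.81183624267578), 66.53412628173828)
side 0.81 [281. 145.] 436 [0.64494238 0.19309814] 0.08
side 0.43 [320. 186.] 800 [0.647 0.196] 1.0
side 0.79 [178. 152.] ((379.7641906738281, 290.05914306640625), (85.5920639038086, 76.39141082763672), 66.30217742919922)
wrist 0.58 [284. 176.] 2688 [0.64623729 0.19743705] 0.32
wrist 0.41 [122. 221.] 3492 [0.647 0.196] 1.0
```

View pics/wrist12.png

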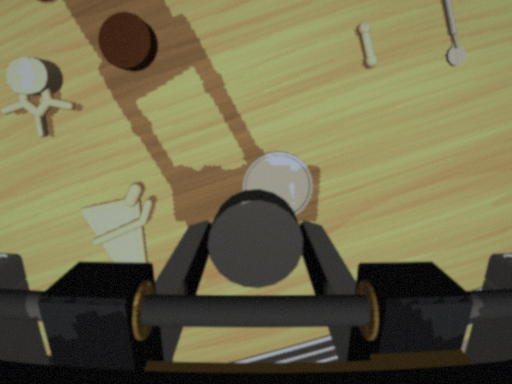

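View pics/side12.png

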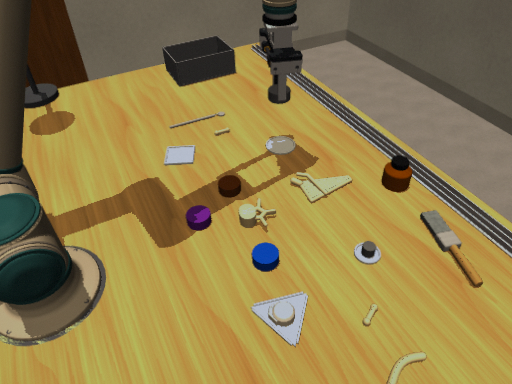

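Stopper held; dish at wrist (284,176) lies at (0.647,0.1965).

Request:
jog_arm(deltas=[[[-0.36,0.8,0.2,0,0.03,0,-1],[0,0,1,0,0,0,-1],[0,0,1,0,0,0,-1],[0,0,1,0,0,0,-1],[0,0,0.7,0,0,0,-1],[0,0,0,0,0,0,-1],[0,0,0,0,0,0,-1]]])

```text
clock: 25.8
position: [0.6495, 0.1954, 0.0588]
orientation: [0.004, 0.163, 0.987, 0.002]
ft_force: [0.8, 0.4, -0.5]
gripper_width: 0.0561
```

Run:
```python
from h import *
go(.647,.1965,.0125,1.25)
```

```text
pos [0.6495 0.1954 0.0588] w 0.0561 F [ 0.8  0.4 -0.5] t 25.8
shift [0.1  0.   1.54] turn [ 0.03  0.04 -0.04]
```

Request:
jog_arm(deltas=[[[0.1,0,0.5,0.03,0.04,-0.04,-1],[0,0,0.5,0,0,0,-1],[0,0,0.2,0,0,0,-1],[0,0,0,0,0,0,-1],[0,0,0,0,0,0,-1]]])

```text
clock: 26.3
position: [0.6498, 0.1971, 0.0257]
orientation: [0.004, 0.16, 0.987, 0.001]
ft_force: [0.2, 0.5, -1.3]
gripper_width: 0.0557
```

Run:
```python
from h import *
go(.647,.1965,.0125,1.25)
```

```text
pos [0.6498 0.1971 0.0257] w 0.0557 F [ 0.2  0.5 -1.3] t 26.3
shift [ 0.09 -0.05  0.44] turn [ 0.03  0.05 -0.  ]
```

Request:
jog_arm(deltas=[[[0.09,-0.05,0.2,0.03,0.05,0,-1],[0,0,0.15,0,0,0,-1],[0,0,0.03,0,0,0,-1],[0,0,0,0,0,0,-1],[0,0,0,0,0,0,-1]]])

```text
clock: 26.8
position: [0.6478, 0.1968, 0.0152]
orientation: [0.001, 0.16, 0.987, 0.0]
ft_force: [0.1, -0.4, -0.5]
gripper_width: 0.0556
```

Run:
```python
from h import *
go(.647,.1965,.0113,1.25)
```

```text
pos [0.6478 0.1968 0.0152] w 0.0556 F [ 0.1 -0.4 -0.5] t 26.8
shift [ 0.02 -0.02  0.13] turn [0.   0.01 0.  ]
```

Request:
jog_arm(deltas=[[[0.02,-0.02,0.09,0,0.01,0,-1],[0,0,0.05,0,0,0,-1],[0,0,0,0,0,0,-1]]])

```text
clock: 27.1
position: [0.6473, 0.1964, 0.0112]
orientation: [0.001, 0.16, 0.987, 0.0]
ft_force: [0.8, 1.1, 0.3]
gripper_width: 0.0556
```

Run:
```python
from h import *
go(.647,.1965,.0113,1.25)
```

```text
pos [0.6473 0.1964 0.0112] w 0.0556 F [0.8 1.1 0.3] t 27.1
shift [ 0.01 -0.   -0.  ] turn [0.01 0.01 0.  ]
```

Request:
jog_arm(deltas=[[[0,0,0.03,0,0,0,-1],[0,0,0,0,0,0,0.3],[0,0,0,0,0,0,0.5],[0,0,0,0,0,0,0.7],[0,0,0,0,0,0,0.7],[0,0,-0.3,0,0,0,0.7],[0,0,-1,0,0,0,0.7],[0,0,-1,0,0,0,0.7],[0,0,-1,0,0,0,0.7],[0,0,-1,0,0,0,0.7],[0,0,-1,0,0,0,0.7],[0,0,-0.8,0,0,0,0.7],[0,0,0,0,0,0,0.7],[0,0,0,0,0,0,0.7]]])

```text
clock: 28.5
position: [0.6469, 0.1962, 0.204]
orientation: [0.001, 0.16, 0.987, 0.001]
ft_force: [-0.6, -0.5, -0.6]
gripper_width: 0.0801
```

Run:
```python
from h import *
go(.437,-.016,.2,1.25)
m=optics.camera_model('wrist');snap('wrist','wrist13')
for d in optics.masks_of('wrist','large_stopper')[:2]: print(round(d['p'],2),np.round(d['location']),fit([m],[d['pixels'].astype(np.float32)],lambda x,y:cyl(x,y,.003,.026,.028),[.647,.196]))
for d in optics.masks_of('wrist','large_round_dish')[:2]: print(round(d['p'],2),np.round(d['location']),fit([m],[d['pixels'].astype(np.float32)],lambda x,y:cyl(x,y,0,.006,.042),[.647,.196]))
```

```text
pos [0.6469 0.1962 0.204 ] w 0.0801 F [-0.6 -0.5 -0.6] t 28.5
shift [ 4.41 -8.92  0.11] turn [ 0.01  0.02 -0.  ]
0.89 [254. 176.] (array([0.64669711, 0.19621682]), np.float64(0.05344110727310181))
0.73 [118.  36.] (array([0.647, 0.196]), np.float64(1.0))
0.64 [266. 154.] (array([0.64630478, 0.19812771]), np.float64(0.5253568291664124))
```

View pics/wrist13.png

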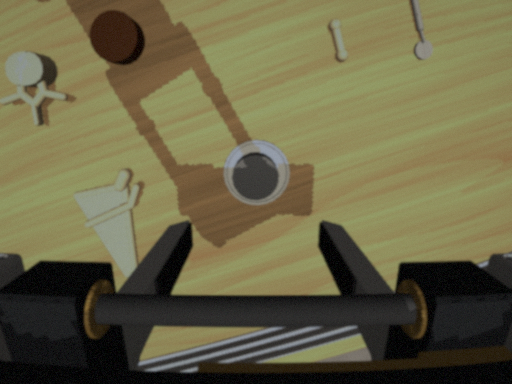

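Large stopper sits centred in its dish (wrist (255,176) in ring (257,172)). Back for the vertebra.

Request:
jog_arm(deltas=[[[0.49,-0.99,0,0,0,0,1],[0.49,-0.99,0,0,0,0,1],[0.49,-0.99,0,0,0,0,1],[0.49,-0.99,0,0,0,0,1],[0.49,-0.99,0,0,0,0,1],[0.49,-0.99,0,0,0,0,1],[0.49,-0.99,0,0,0,0,1],[0.49,-0.99,0,0,0,0,1],[0.45,-0.95,0,0,0,0,1],[0,0,0,0,0,0,1],[0,0,0,0,0,0,1]]])

```text
clock: 29.75
position: [0.4205, -0.0211, 0.1857]
orientation: [-0.016, 0.159, 0.987, -0.002]
ft_force: [-0.3, -0.4, -0.3]
gripper_width: 0.0943
```

```bash
cat >> h.py <<'E'
def ver(x,y,yaw,z0):
    """body top outline (stadium: 38 in x, 50 in y with round ends)"""
    c,s=np.cos(yaw),np.sin(yaw)
    a=np.linspace(0,2*np.pi,60,endpoint=False)
    L=[(19*np.cos(t),19*np.sin(t)+(6 if np.sin(t)>0 else -6),30) for t in a]
    P=np.array(L)/1000
    return np.c_[x+c*P[:,0]-s*P[:,1],y+s*P[:,0]+c*P[:,1],z0+P[:,2]]
def pt(x,y,yaw,z0,q):
    c,s=np.cos(yaw),np.sin(yaw);q=np.array(q)/1000;return np.array([x+c*q[0]-s*q[1],y+s*q[0]+c*q[1],z0+q[2]])
E
python3 - <<'E'
from h import *
go(.437,-.016,.2,1.25)
M={c:optics.camera_model(c) for c in['scene','side','wrist']}
for c in M:
    snap(c,c+'14')
    for d in optics.masks_of(c,'vertebra')[:1]:
        print(c,round(d['p'],2),np.round(d['location']),d['pixels'].sum()); 
    for d in optics.tip_of(c,'vertebra')[:1]: print('tip',round(d['p'],2),d['location'],atz(M[c],d['location'],0).round(4))
m=M['wrist'];im=cv2.imread('pics/wrist14.png');S=4.5
cr=cv2.resize(im[110:240,170:340],None,fx=S,fy=S,interpolation=cv2.INTER_CUBIC)
f=lambda X:tuple(((proj(m,X)-[170,110]+.5)*S).astype(int))
x,y,yaw=.437,-.016,1.25-np.pi/2
cv2.polylines(cr,[np.array([f(p) for p in ver(x,y,yaw,0)],np.int32)],True,(0,0,255),1)
for q in [(66,0,17),(31,44,17),(31,-44,17)]: cv2.circle(cr,tuple(int(v) for v in f(pt(x,y,yaw,0,q))),5,(0,255,0),1)
cv2.imwrite('pics/c14.png',cr)
E
```

```text
pos [ 0.4205 -0.0211  0.1857] w 0.0943 F [-0.3 -0.4 -0.3] t 29.75
shift [-0.45  0.33 -0.5 ] turn [-0.06 -0.21  0.01]
scene 0.87 [228. 191.] 500
tip 0.85 [226.9, 190.0] [ 0.4393 -0.0201  0.    ]
side 0.88 [249. 211.] 580
tip 0.87 [244.5, 218.1] [ 0.4334 -0.0105  0.    ]
wrist 0.74 [266. 205.] 1982
```

View pics/c14.png

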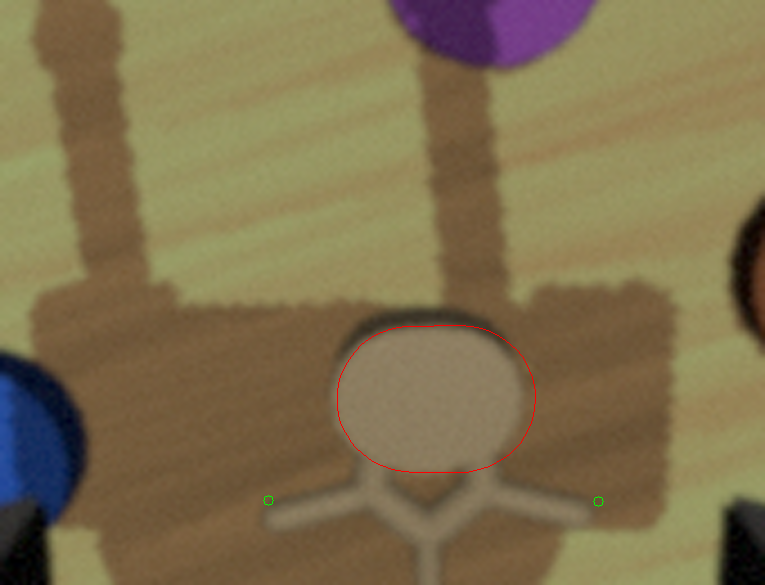

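Request:
jog_arm(deltas=[[[0,0,0,-0.06,-0.21,0,1],[0,0,0,0,0,0,1],[-0.45,0.2,0.3,0,0,0,1],[0,0,1,0,0,0,1],[0,0,1,0,0,0,1],[0,0,1,0,0,0,1],[0,0,0.5,0,0,0,1],[0,0,0,0,0,0,1],[0,0,0,0,0,0,1]]])

```text
clock: 31.1
position: [0.4473, -0.0188, 0.0667]
orientation: [0.004, 0.157, 0.988, -0.0]
ft_force: [0.9, 0.0, 1.2]
gripper_width: 0.094
```

Run:
```python
from h import *
go(.4364,-.0179,.009,1.25)
```

```text
pos [ 0.4473 -0.0188  0.0667] w 0.094 F [0.9 0.  1.2] t 31.1
shift [ 0.37 -0.09  1.92] turn [0.01 0.05 0.03]
```

Request:
jog_arm(deltas=[[[0.37,-0.09,0,0.01,0.05,0.03,0.9],[0,0,0.5,0,0,0,0.8],[0,0,0.6,0,0,0,0.8],[0,0,0.3,0,0,0,0.8],[0,0,0,0,0,0,0.8],[0,0,0,0,0,0,0.8]]])

```text
clock: 31.7
position: [0.4389, -0.0184, 0.0282]
orientation: [0.004, 0.16, 0.987, -0.001]
ft_force: [0.4, 0.4, -0.3]
gripper_width: 0.0845
```

Run:
```python
from h import *
go(.4364,-.0179,.009,1.25)
im=np.hstack([snap('wrist','wrist15')[80:280,160:380],snap('side','side15')[130:250,180:312].repeat(2,0).repeat(2,1)[:200]])
cv2.imwrite('pics/c15.png',cv2.resize(im[:,:,::-1],None,fx=1.6,fy=1.6))
```

```text
pos [ 0.4389 -0.0184  0.0282] w 0.0845 F [ 0.4  0.4 -0.3] t 31.7
shift [ 0.09 -0.01  0.64] turn [ 0.    0.06 -0.  ]
```

View pics/c15.png

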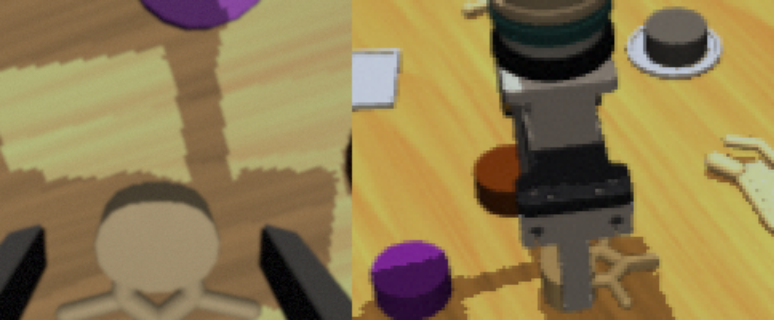

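Aligned, with the vertebra body centred between the jaws and its processes clear. Down and grip.

Request:
jog_arm(deltas=[[[0.09,-0.01,0.3,0,0.06,0,0.6],[0,0,0.25,0,0,0,0.5],[0,0,0.05,0,0,0,0.4],[0,0,0,0,0,0,0.4]]])

```text
clock: 32.2
position: [0.4373, -0.018, 0.0099]
orientation: [0.001, 0.16, 0.987, 0.0]
ft_force: [-0.3, -0.2, -0.3]
gripper_width: 0.066
```

Run:
```python
from h import *
go(.4364,-.0179,.009,1.25)
```

```text
pos [ 0.4373 -0.018   0.0099] w 0.066 F [-0.3 -0.2 -0.3] t 32.2
shift [ 0.03 -0.01  0.03] turn [ 0.    0.01 -0.  ]
```

Request:
jog_arm(deltas=[[[0.03,0,0,0,0.01,0,0.2],[0,0,0,0,0,0,0],[0,0,0,0,0,0,-1],[0,0,0,0,0,0,-1],[0,0,0,0,0,0,-1]]], squeeze=20)

```text
clock: 32.7
position: [0.4363, -0.0177, 0.0097]
orientation: [-0.0, 0.16, 0.987, 0.0]
ft_force: [-0.2, 0.1, -1.2]
gripper_width: 0.0496
```

Run:
```python
from h import *
go(.4364,-.0179,.009,1.25)
```

```text
pos [ 0.4363 -0.0177  0.0097] w 0.0496 F [-0.2  0.1 -1.2] t 32.7
shift [-0.01 -0.01  0.02] turn [ 0. -0. -0.]
```

Request:
jog_arm(deltas=[[[0,0,0,0,0,0,-1],[0,0,-0.2,0,0,0,-1],[0,0,-0.5,0,0,0,-1],[0,0,-1,0,0,0,-1],[0,0,-1,0,0,0,-1],[0,0,-1,0,0,0,-1],[0,0,-1,0,0,0,-1],[0.25,0.5,-0.3,0,0,0,-1],[0.53,0.98,0,0,0,0,-1],[0.53,0.98,0,0,0,0,-1],[0.53,0.98,0,0,0,0,-1],[0.53,0.98,0,0,0,0,-1],[0.53,0.98,0,0,0,0,-1],[0.53,0.98,0,0,0,0,-1],[0.53,0.98,0,0,0,0,-1],[0.35,0.65,0,0,0,0,-1],[0,0,0,0,0,0,-1],[0,0,0,0,0,0,-1]]], squeeze=30)

```text
clock: 34.5
position: [0.3874, 0.2601, 0.1734]
orientation: [0.004, 0.161, 0.987, 0.001]
ft_force: [-0.2, -0.9, -2.0]
gripper_width: 0.0494
```

Run:
```python
from h import *
go(.381,.2915,.014,1.25)
M={c:optics.camera_model(c) for c in['scene','side','wrist']}
for c in M: snap(c,c+'16');poly((M[c],c),'square_dish',.004,'s')
```

```text
pos [0.3874 0.2601 0.1734] w 0.0494 F [-0.2 -0.9 -2. ] t 34.5
shift [0.57 0.9  5.31] turn [ 0.02  0.05 -0.02]
scene 0.59 [314. 123.] ((383.1428527832031, 292.9367980957031), (78.4236831665039, 82.13435363769531), 65.76317596435547)
side 0.75 [177. 152.] ((380.56109619140625, 288.881103515625), (78.84269714355469, 74.59976196289062), 63.944679260253906)
wrist 0.92 [277. 161.] ((379.7564392089844, 292.50469970703125), (77.8601303100586, 80.32005310058594), 66.81702423095703)
```

View pics/wrist16.png

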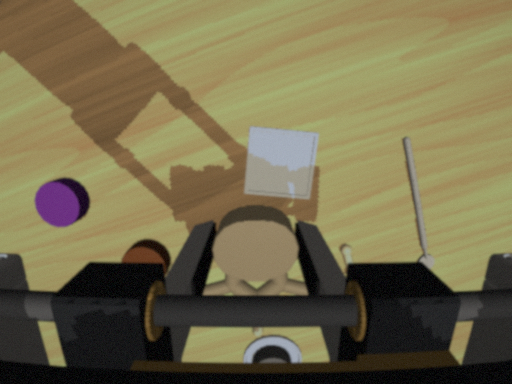

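View pics/side16.png

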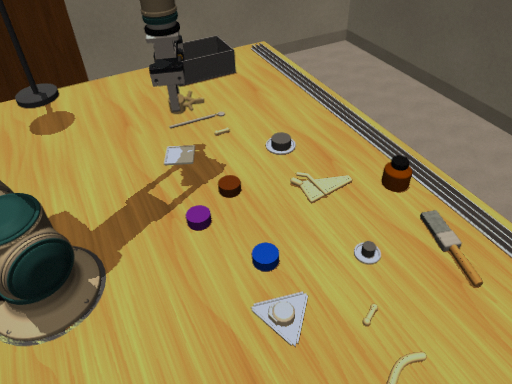

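Vertebra held level (wrist (255,243)); dish at wrist (281,162), centre (0.381,0.292).

Request:
jog_arm(deltas=[[[0.57,0.9,0,0.02,0.05,0,-1],[0,0,0.6,0,0,0,-1],[0,0,1,0,0,0,-1],[0,0,1,0,0,0,-1],[0,0,1,0,0,0,-1],[0,0,0.5,0,0,0,-1],[0,0,0,0,0,0,-1],[0,0,0,0,0,0,-1]]])

```text
clock: 35.6
position: [0.3854, 0.2884, 0.0486]
orientation: [0.003, 0.167, 0.986, 0.002]
ft_force: [-0.3, 0.3, -1.0]
gripper_width: 0.0493
```

Run:
```python
from h import *
go(.381,.292,.0135,1.25)
```

```text
pos [0.3854 0.2884 0.0486] w 0.0493 F [-0.3  0.3 -1. ] t 35.6
shift [0.18 0.06 1.17] turn [ 0.03  0.03 -0.1 ]
```

Request:
jog_arm(deltas=[[[0.18,0.06,0.3,0.03,0.03,-0.1,-1],[0,0,0.4,0,0,0,-1],[0,0,0.15,0,0,0,-1],[0,0,0,0,0,0,-1],[0,0,0,0,0,0,-1]]])

```text
clock: 36.1
position: [0.3837, 0.2939, 0.0254]
orientation: [0.003, 0.159, 0.987, 0.003]
ft_force: [0.9, -0.1, -1.3]
gripper_width: 0.0492
```

Run:
```python
from h import *
go(.381,.292,.0135,1.25)
```

```text
pos [0.3837 0.2939 0.0254] w 0.0492 F [ 0.9 -0.1 -1.3] t 36.1
shift [ 0.07 -0.09  0.4 ] turn [0.04 0.03 0.01]
```

Request:
jog_arm(deltas=[[[0.07,-0.09,0.2,0.04,0.03,0,-1],[0,0,0.15,0,0,0,-1],[0,0,0,0,0,0,-1],[0,0,0,0,0,0,-1]]])

```text
clock: 36.5
position: [0.3814, 0.2924, 0.0151]
orientation: [0.001, 0.159, 0.987, 0.001]
ft_force: [-0.2, 0.5, -2.0]
gripper_width: 0.0494
```

Run:
```python
from h import *
go(.381,.292,.0127,1.25)
```

```text
pos [0.3814 0.2924 0.0151] w 0.0494 F [-0.2  0.5 -2. ] t 36.5
shift [ 0.01 -0.02  0.08] turn [0.01 0.01 0.01]
```

Request:
jog_arm(deltas=[[[0.01,0,0.06,0.01,0.01,0,-1],[0,0,0.03,0,0,0,-1],[0,0,0,0,0,0,-1]]])

```text
clock: 36.8
position: [0.3815, 0.2926, 0.014]
orientation: [0.0, 0.159, 0.987, 0.0]
ft_force: [-0.5, 0.6, -0.5]
gripper_width: 0.0496
```

Run:
```python
from h import *
go(.381,.292,.0127,1.25)
```

```text
pos [0.3815 0.2926 0.014 ] w 0.0496 F [-0.5  0.6 -0.5] t 36.8
shift [ 0.01 -0.03  0.04] turn [0.   0.   0.01]
```

Request:
jog_arm(deltas=[[[0,0,0.06,0,0,0,-1],[0,0,0.02,0,0,0,-1],[0,0,0,0,0,0,-1]]])

```text
clock: 37.1
position: [0.3818, 0.2928, 0.0138]
orientation: [0.001, 0.159, 0.987, 0.001]
ft_force: [-0.3, -0.2, -0.9]
gripper_width: 0.0491
```

Run:
```python
from h import *
go(.381,.292,.0127,1.25)
```

```text
pos [0.3818 0.2928 0.0138] w 0.0491 F [-0.3 -0.2 -0.9] t 37.1
shift [ 0.02 -0.04  0.04] turn [0.01 0.01 0.01]
```

Request:
jog_arm(deltas=[[[0.02,-0.03,0.1,0.01,0.01,0,-1],[0,0,0.03,0,0,0,-1],[0,0,0,0,0,0,-1]]])

```text
clock: 37.4
position: [0.3823, 0.2931, 0.0139]
orientation: [0.001, 0.159, 0.987, 0.001]
ft_force: [0.6, 0.5, -1.3]
gripper_width: 0.0495
```

Run:
```python
from h import *
go(.381,.292,.0127,1.25)
M=optics.camera_model('side')
im=snap('side','side17');cv2.imwrite('pics/c17.png',cv2.resize(im[90:200,110:260,::-1],None,fx=5,fy=5,interpolation=cv2.INTER_CUBIC))
```

```text
pos [0.3823 0.2931 0.0139] w 0.0495 F [ 0.6  0.5 -1.3] t 37.4
shift [ 0.03 -0.05  0.04] turn [0.02 0.02 0.01]
```

View pics/c17.png

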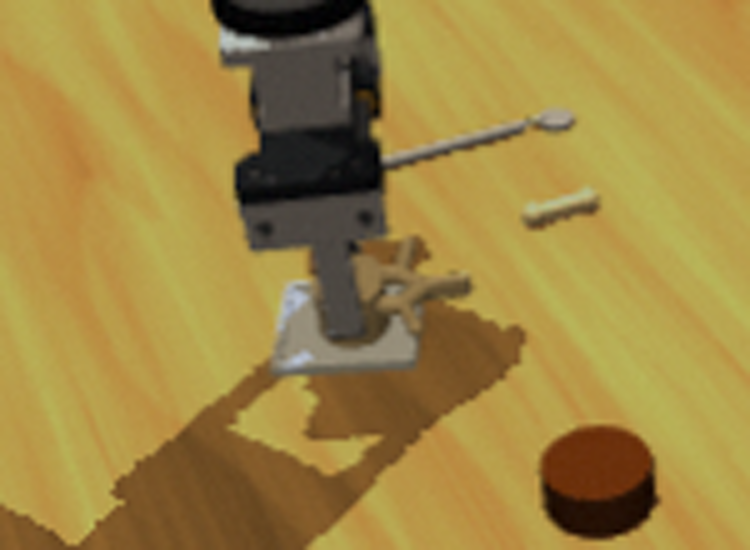

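The tool no longer descends, so the vertebra is on the floor to within about 1 mm. Releasing.

Request:
jog_arm(deltas=[[[0,0,0,0,0,0,0.1],[0,0,0,0,0,0,0.2],[0,0,0,0,0,0,0.4],[0,0,0,0,0,0,0.5],[0,0,0,0,0,0,0.5],[0,0,-0.3,0,0,0,0.5],[0,0,-1,0,0,0,0.5],[0,0,-1,0,0,0,0.5],[0,0,-1,0,0,0,0.5],[0,0,-1,0,0,0,0.5],[0,0,-1,0,0,0,0.5],[0,0,-0.8,0,0,0,0.5],[0,0,0,0,0,0,0.5],[0,0,0,0,0,0,0.5]]])

```text
clock: 38.85
position: [0.381, 0.2923, 0.2063]
orientation: [0.001, 0.159, 0.987, 0.001]
ft_force: [0.1, -0.3, -1.7]
gripper_width: 0.0703
```

Run:
```python
from h import *
go(.381,.292,.2,1.25)
M={c:optics.camera_model(c) for c in['scene','side','wrist']}
for c in M: snap(c,c+'18')
poly((M['wrist'],'wrist'),'square_dish',.004,'s')
m=M['wrist'];im=cv2.imread('pics/wrist18.png');S=5
u,v=(proj(m,[.381,.292,.02])).astype(int);x0,y0=u-70,v-55
cr=cv2.resize(im[y0:y0+110,x0:x0+140],None,fx=S,fy=S,interpolation=cv2.INTER_CUBIC)
f=lambda X:tuple(int(t) for t in ((proj(m,X)-[x0,y0]+.5)*S))
x,y,yaw=.381,.292,1.25-np.pi/2
cv2.polylines(cr,[np.array([f(p) for p in ver(x,y,yaw,.003)],np.int32)],True,(0,0,255),1)
for q in [(66,0,17),(31,44,17),(31,-44,17)]: cv2.circle(cr,f(pt(x,y,yaw,0.003,q)),5,(0,255,0),1)
cv2.imwrite('pics/c18.png',cr)
```

```text
pos [0.381  0.2923 0.2063] w 0.0703 F [ 0.1 -0.3 -1.7] t 38.85
shift [-0.   -0.01  0.21] turn [0.02 0.01 0.01]
wrist 0.63 [250. 160.] ((379.9892883300781, 293.2453918457031), (80.02462005615234, 79.94306182861328), 67.2096176147461)
wrist 0.37 [249. 355.] ((640.4346313476562, 197.21865844726562), (56.0059928894043, 42.60185623168945), 71.7113265991211)
```

View pics/c18.png

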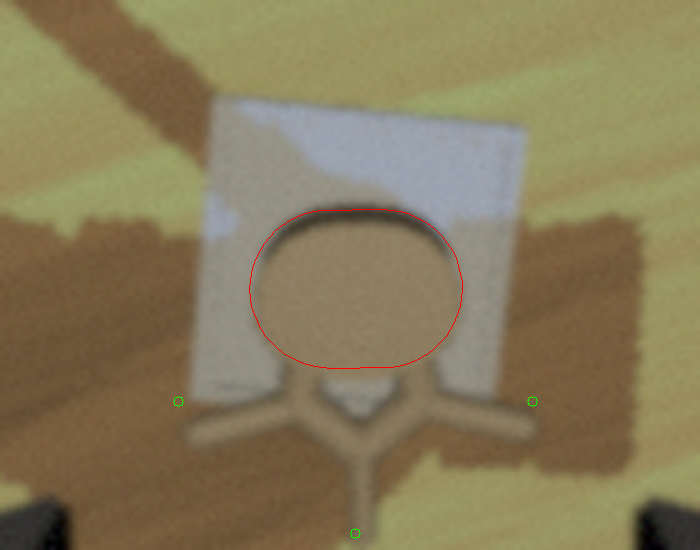

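View pics/side18.png

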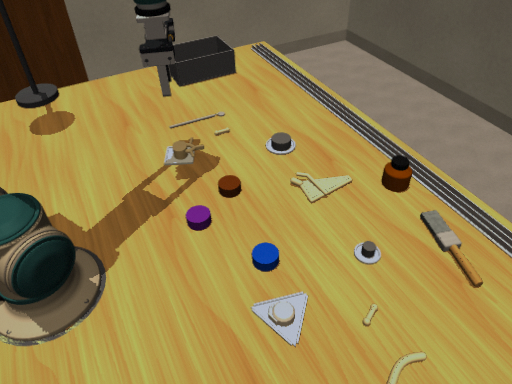

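Run:
```python
from h import *
a=cv2.imread('pics/side18.png');b=cv2.imread('pics/scene18.png')
f=lambda i:cv2.resize(i,(390,290),interpolation=cv2.INTER_CUBIC)
cv2.imwrite('pics/c19.png',np.vstack([np.hstack([f(a[120:190,140:234]),f(b[80:160,265:372])]),np.hstack([f(a[110:200,240:361]),f(a[220:350,240:415])])]))
M={c:optics.camera_model(c) for c in['scene','side']}
for c in M:
    for th in ['vertebra','small_stopper','patella','scapula']:
        for d in optics.tip_of(c,th)[:1]: print(c,th,round(d['p'],2),np.round(d['location']),atz(M[c],d['location'],.003 if th!='scapula' else 0).round(4)[:2])
```

```text
scene vertebra 0.82 [314. 120.] [0.3812 0.2942]
scene small_stopper 0.73 [192. 294.] [ 0.6198 -0.2178]
scene patella 0.76 [122. 221.] [ 0.3806 -0.2735]
scene scapula 0.66 [284. 259.] [ 0.6581 -0.0053]
side vertebra 0.7 [181. 153.] [0.3862 0.2965]
side small_stopper 0.52 [368. 254.] [ 0.6135 -0.2312]
side patella 0.9 [282. 318.] [ 0.3824 -0.2727]
side scapula 0.86 [327. 190.] [ 0.6533 -0.0216]
```

View pics/c19.png

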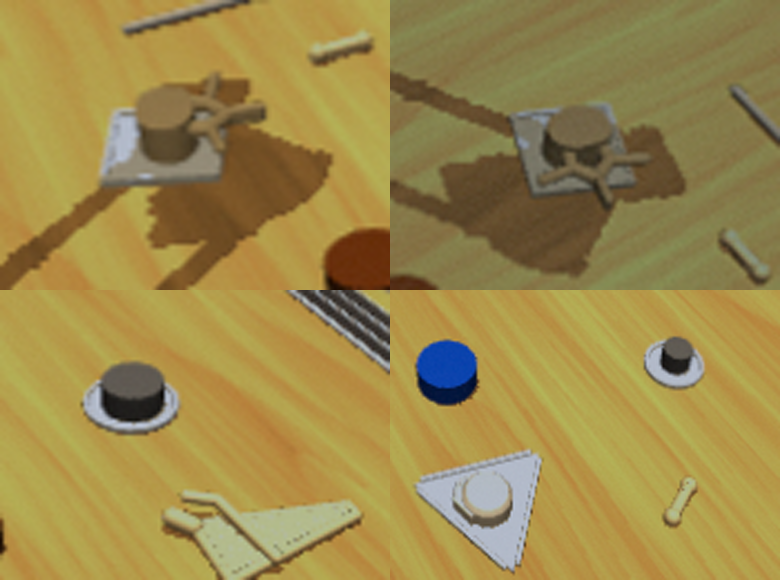

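All four parts stand flat in their dishes, and the gripper is clear at z = 0.206. Handing in.

```bash
python3 -c "
from rig import manip,state
print(state()['clock']);print(manip.job_done())"
```

```text
39.45
the job is handed in; nothing more can be done
None
```

I took the pile apart from the top down and set each part in its own dish. I handed the job in at about 39 s of the 128 s allowed. The hand-in reports no verdict, so these are my own last checks:

| Part | Dish | Distance from the dish centre | In the last pictures |
|---|---|---|---|
| Small stopper | Small round | About 1–2 mm by camera fit | Upright |
| Patella | Three-cornered | About 1 mm | Flat |
| Large stopper | Large round | Under 1 mm | Upright |
| Vertebra | Square | About 3 mm towards its processes | Level |

The look-alikes were not touched. The scapula shows no visible movement; its network position is within about 2 mm of the start in the scene camera. The gripper ended empty and clear, 206 mm above the shelf.

These checks disagreed or were weak:
- **Scene and side cameras:** their dish positions differed by up to about 7 mm, so I placed each part by averages, with the wrist camera included.
- **Network origins at the end:** some were 5–10 mm off the dish centres, for example the patella and the small stopper. The enlarged pictures and wrist fits did not bear that out.
- **Vertebra:** the tool stopped descending about 1 mm above the height I had worked out, with no clear rise in force. I released it there, and it settled level.

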